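# Rock the battery block into an open radiosonde

### The arm

A 7-joint arm with a two-finger parallel gripper is mounted at the origin on the work surface. World frame = base frame: x ahead of the robot, y to its left, z up, the work surface at z = 0. Lengths are in m, angles in degrees, forces in N, time in s.
With the tool pointing down it reaches from about 0.35 to 0.9 m from the base axis. Payload 7.2 kg.
Tool frame: the origin (TCP) lies at the very end of the fingers, on their centre line; the grasp point (between the pads) lies 19 mm behind it (ctrl.tcp_to_grasp is the distance from the TCP to the grasp point, in m); z points along the fingers, y is the direction in which the jaws open and shut (so a half turn about z gives the same grasp; the last joint's range is limited). The gripper opens to 88 mm and grips with 3 to 60 N. Pads are 20 mm wide; open, the fingers measure 115 mm over their backs; the gripper's body (75 mm by 178 mm) begins 61 mm behind the grasp point.
Start: joints at [64.962, 23.554, -0.728, 91.456, 0.321, 64.991, -4.71], TCP at [0.225, -0.583, 0.223] pointing down, gripper open.
Joint ranges: [-169.25, 169.25], [-16.82, 113.86], [-84.01, 82.57], [7.8, 145.47], [-59.2, 239.2], [7.22, 106.19], [-163.78, 163.78]. Speed limits (degrees/s): [136.94, 136.94, 172.46, 172.46, 180, 180, 180].

### API

Orientations are given as a 3x3 rotation matrix whose columns are the frame's x, y, z axes.
In Python, from cell import ctrl gives the robot as it stands.
- The arm moves only by the tool send_rows, never from a script. Its argument "commands" is text: rows parted by semicolons, each of 5 numbers parted by spaces: the finger opening in m, from 0 to 0.0878, then the shift along the tool's x, y, z in m, then the turn about the tool's z in rad. In form: hand x y z twist; .... A call has exactly 8 rows; each row is the pose to reach, as a shift and turn from the pose commanded when the call began, along the tool's axes at that moment; what a row does not reach only later rows make up. A row lasts 1/10 s, in which the tool goes at most 50 mm and 8.59 degrees, less where a joint would pass 70% of its speed; a pose out of reach is approached as far as the arm can. A call with a gripper value outside its range is refused whole. The fingers move at their own pace and stop on an object; "force" is the grip in N (left out, the last holds). Time passes only in rows, so rows that repeat a pose let the fingers close, or fill a call up. It gives the time, the measured TCP pose, the force and the opening at its end, in the units of the state.
- ctrl.observe(): the state, without advancing time (a new reading comes with each control period).
- ctrl.grab_frame(name): name is "scene" or "top"; returns a dict with "pixels" (384x512x3 uint8, red, green, blue), "vertical_fov" (degrees; the focal length in pixels is half the picture's height over the tangent of half this angle, whatever the lens; pixels are square), "cx", "cy" (the principal point, pixels), "dist_coeffs" ([k1, k2, p1, p2, k3] as OpenCV has them; the pictures are not rectified), "rvec" (rotation vector, rad) and "tvec" (3), from world to camera coordinates, as OpenCV has them. Camera axes: x right, y down, z forward; pixel columns grow to the right and rows downward; lengths in m; the calibration is good to about 2 mm. A picture is of the moment at which its call begins. There is no depth.
- ctrl.sign_off(): hands the job in, once; it reports no verdict.
The state is a dict: "time_s": time; "q": joint angles; "joint_velocities": joint speeds; "tau": joint torques, N m; "position": TCP position; "ee_rot": TCP orientation; "ft_force": force on the tool from outside, world axes, zero at the start; "ft_torque": the same for the moment, N m; "grip_width": finger opening in m.
Only numpy, scipy, OpenCV 4.12 (cv2) and the standard library are available. Lean on these libraries where they do the work, as an engineer would, in place of code of your own. Each camera call takes 0.05 s, during which the arm holds its last target.

### The job

Fit the long battery block into the battery holder of the open radiosonde: brass end down first against the sprung contact, push the spring back, then rock the other end down until the block lies flat and fully home, and let go. The radiosonde lies loose in its stand; ease the block in by feel, as the sprung contact and the thin plastic holder must not be forced, and leave everything else on the counter where it is.

Things in the scene. Friction and masses are not known exactly. Their poses are not given: they have to be found in the camera images.
- battery: The long battery block: a plain grey box 60 mm long (x), 30 mm wide (y) and 34 mm high (z), about 110 g, two brass contact strips up one end face and folded 8 mm over the top. Starts upright. Origin at its underside's centre; -x is the brass end. Tilted, it needs about 61 mm of length to turn down past the plain wall; the spring's side load makes the last few mm stick, so that they take a light press of up to some 10 N.
- nose (a point): Middle of the bottom edge of the battery block's brass end: 30 mm from the block's origin along its -x, at the underside.
- sonde: Open radiosonde: white half shell 176 x 84 mm, rim 26 mm high, green board inside, sensor boom at +x. Origin on the counter under its middle, x along its length. It lies loose in a fixed grey stand, held sideways, with 28 mm of end play along x between the stand's end lips. It starts anywhere from 4 to 28 mm short of the -x lip and rubs with 1.2 N, so a push on the sprung contact first slides it to that lip.
- bay (a point): Where the underside centre of the seated block belongs: on the floor of the battery holder's pocket (white walls, black floor), 16 mm above the counter. Axes as the radiosonde's. The pocket is 32 mm wide inside (y); its side walls stand 14 mm above its floor, 3 mm thick, top edges bevelled 1.5 mm on both sides. It cracks if the block's contact forces on it add up to over 40 N (14 N when seated), or the gripper's to over 20 N.
- stop_wall (a point): Middle of the pocket's plain end wall: on its inner face at floor level, 30 mm from bay along +x. The wall is 14 mm high above the floor with a square top edge. Nothing else near the pocket is higher than these walls.
- spring_end (a point): Middle of the sprung steel contact's face at rest, at floor level, 26 mm from bay along -x. The plate is 26 mm wide, from 2 to 10 mm above the floor. Only 56 mm lie between it and the plain wall, so a flat block lands on top. It slides 8 mm towards -x (64 mm free), 2.5 N rising to 10.5 N, then meets a hard stop; a fixed wall 12 mm high stands 10 mm behind its resting face.
- short_block: A shorter grey battery block for another sonde, 42 x 30 x 34 mm, otherwise alike; not to be used. Origin at the centre of its underside.
- probe: Silver aluminium humidity probe lying on the counter, 115 mm long, 16 mm thick, origin under its middle. Bystander.
- stopper: Green glass bottle stopper, 32 mm across and 30 mm high, standing on its head. Origin under its centre. Bystander.
- nut_a: Brass thumb nut, 18 mm across, 11 mm high. Bystander.
- nut_b: Second brass thumb nut, alike. Bystander.
- clamp: White nylon balloon neck clamp, 75 x 35 x 12 mm, lying flat. Bystander.
- shield: Orange plastic ground-check shield, a slotted tube 68 mm across and 104 mm high standing on the counter. Bystander.
- contact: The sprung contact plate itself, origin in the middle of its face at floor level of the pocket (at rest the same point as spring_end). Its tags bend if the block is pushed on it with over 15 N.
Not all that is in view belongs to the job. What is shaped like the battery but green or red is not meant.

How it is judged:
By the outcome, as a careful person would: the job done as asked, in the order asked, and still so for the second after the job is handed in, with the robot touching nothing.
It also fails if it takes over 64 s, if anything falls off the work surface, if the arm or the gripper's body presses on something with over 40 N, if the wrist force passes 120 N, or if a joint passes its speed limit or range.

## Working session

There is one attempt and no reset: what is moved stays moved. The work goes in short steps, Python scripts to look and compute and a tool call to move; the robot and the scene stay as the last step left them, time stands still between calls to the robot, and variables do not carry over. Pictures are saved under pics/ and viewed, and the job is handed in when it is done.

Besides the shell and the picture viewer there is one more tool, called after "Emit:" by a JSON object that holds its "name" and its "arguments", one argument or row to a line. send_rows: Moves the arm, as the interface text tells. Its arguments: {"type":"object","properties":{"commands":{"type":"string"},"force":{"type":"number"}},"required":["commands"]}

```bash
mkdir -p pics; ls; python3 - <<'E'
from cell import ctrl
import cv2,pickle
print(ctrl.observe())
F={}
for n in("scene","top"):
    f=ctrl.grab_frame(n);F[n]=f
    cv2.imwrite(f"pics/{n}0.png",f["pixels"][:,:,::-1])
    print({k:v for k,v in f.items() if k!="pixels"})
pickle.dump(F,open("f0.pkl","wb"))
print(ctrl.tcp_to_grasp)
E
```

```text
pics
{'time_s': 0.0, 'q': array([64.96100856, 23.60109996, -0.72914375, 91.50484402,  0.32279082,
       64.98968686, -4.71146519]), 'joint_velocities': array([ 0.007914  ,  0.04760586, -0.04403011, -0.00247535, -0.07040775,
        0.0189045 ,  0.0566597 ]), 'tau': array([-9.61976798e-05, -5.87948477e+01,  6.41513262e-01, -2.91069353e+01,
       -5.39339706e-02,  1.84076739e-02,  1.27708731e-04]), 'position': array([ 0.22508982, -0.58250952,  0.22179156]), 'ee_rot': array([[ 9.32748283e-01,  3.60527565e-01, -7.17979922e-04],
       [ 3.60528252e-01, -9.32747140e-01,  1.46702548e-03],
       [-1.40790593e-04, -1.62721755e-03, -9.99998666e-01]]), 'ft_force': array([-0.42436072,  0.22720445, -0.68613429]), 'ft_torque': array([ 0.03107436, -0.06934082,  0.04693712]), 'grip_width': 0.0877703714326607}
{'vertical_fov': 49.88666966006182, 'cx': 251.23138803189994, 'cy': 192.0704230718285, 'dist_coeffs': array([-0.10207818,  0.        ,  0.        ,  0.        ,  0.        ]), 'rvec': array([ 2.15180651,  0.69078671, -0.36730004]), 'tvec': array([-0.48261494, -0.13421649,  1.34663984])}
{'vertical_fov': 54.437666432743626, 'cx': 259.0941103051146, 'cy': 191.01962073415916, 'dist_coeffs': array([-0.06074712,  0.        ,  0.        ,  0.        ,  0.        ]), 'rvec': array([ 2.18841029, -2.1408246 ,  0.15981625]), 'tvec': array([0.03107024, 0.54524647, 1.11162316])}
0.0187
```

View pics/scene0.png

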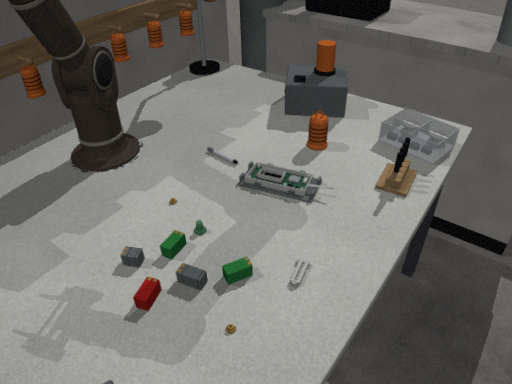

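View pics/top0.png

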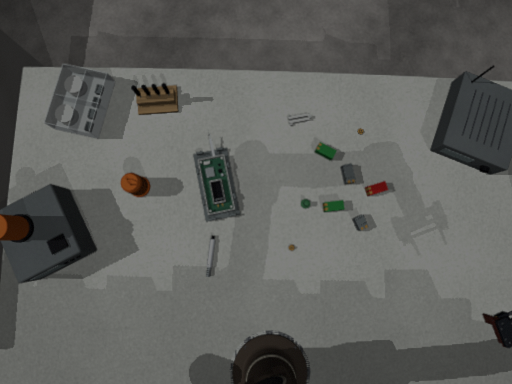

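```bash
python3 - <<'E'
import cv2,pickle,numpy as np
F=pickle.load(open("f0.pkl","rb"))
def crop(n,x0,y0,x1,y1,s,out):
    im=F[n]["pixels"][y0:y1,x0:x1,::-1]
    im=np.clip(im.astype(float)*1.3,0,255).astype(np.uint8)
    return cv2.resize(im,None,fx=s,fy=s,interpolation=cv2.INTER_CUBIC)
a=crop("top",185,130,255,230,6,"");b=crop("top",310,130,400,240,5,"")
cv2.imwrite("pics/ta.png",a);cv2.imwrite("pics/tb.png",b)
cv2.imwrite("pics/sa.png",crop("scene",230,150,330,210,8,""));cv2.imwrite("pics/sb.png",crop("scene",110,220,270,320,5,""))
E
```

```text
(no output)
```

View pics/ta.png

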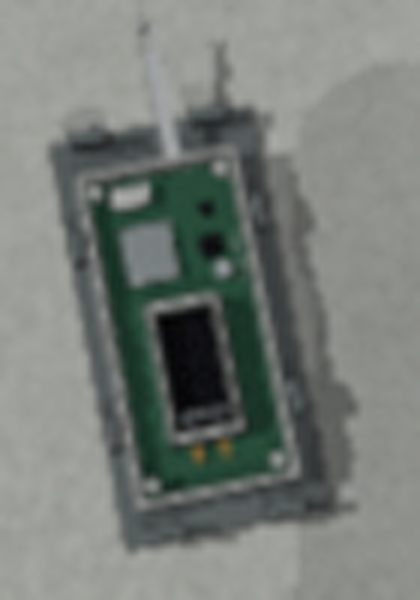

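View pics/tb.png

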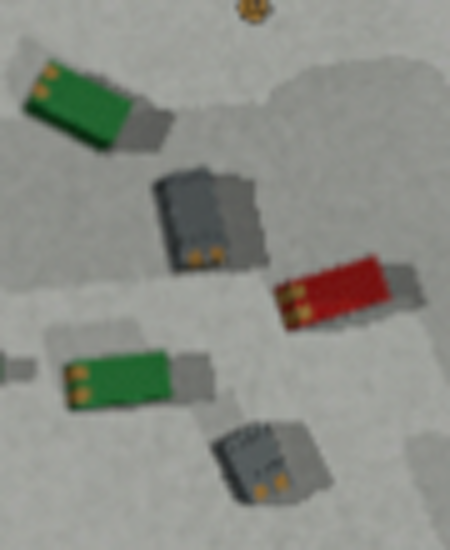

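View pics/sa.png

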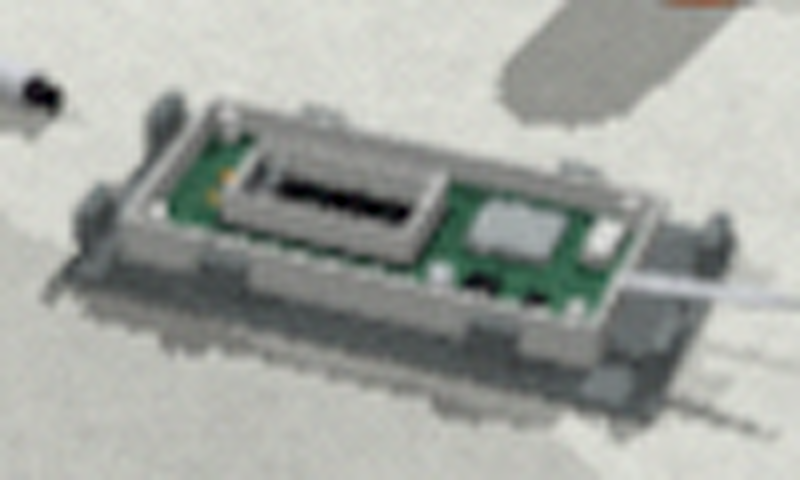

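View pics/sb.png

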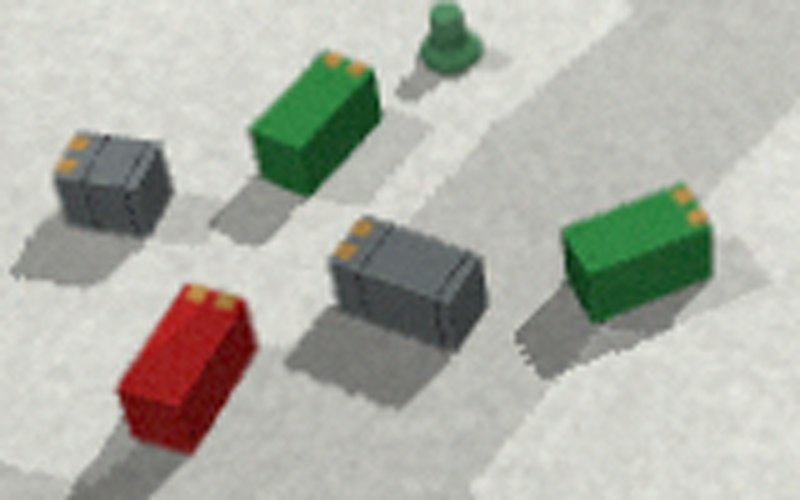

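```bash
cat > h.py <<'E'
import cv2,numpy as np
from cell import ctrl
def K(f):
    h=f["pixels"].shape[0];fl=h/2/np.tan(np.radians(f["vertical_fov"])/2)
    return np.array([[fl,0,f["cx"]],[0,fl,f["cy"]],[0,0,1.]])
def ray(f,px):
    u=cv2.undistortPoints(np.array(px,float).reshape(-1,1,2),K(f),f["dist_coeffs"]).reshape(-1,2)
    R=cv2.Rodrigues(f["rvec"])[0];c=-R.T@f["tvec"]
    d=np.c_[u,np.ones(len(u))]@R
    return c,d
def plane(f,px,z):
    c,d=ray(f,px);return c+d*((z-c[2])/d[:,2])[:,None]
def proj(f,P):
    return cv2.projectPoints(np.array(P,float).reshape(-1,1,3),f["rvec"],f["tvec"],K(f),f["dist_coeffs"])[0].reshape(-1,2)
def crop(f,x0,y0,x1,y1,s,out,g=1.3,grid=10,marks=()):
    im=f["pixels"][y0:y1,x0:x1,::-1]
    im=np.clip(im.astype(float)*g,0,255).astype(np.uint8)
    im=cv2.resize(im,None,fx=s,fy=s,interpolation=cv2.INTER_NEAREST)
    for x in range(-(-x0//grid)*grid,x1,grid):
        cv2.line(im,(int((x-x0+.5)*s),0),(int((x-x0+.5)*s),5),(0,0,255),1);cv2.putText(im,str(x),(int((x-x0)*s),16),0,.4,(0,0,255))
    for y in range(-(-y0//grid)*grid,y1,grid):
        cv2.line(im,(0,int((y-y0+.5)*s)),(5,int((y-y0+.5)*s)),(0,0,255),1);cv2.putText(im,str(y),(6,int((y-y0+.5)*s)+4),0,.4,(0,0,255))
    for m in marks: cv2.circle(im,(int((m[0]-x0+.5)*s),int((m[1]-y0+.5)*s)),2,(255,0,255),-1)
    cv2.imwrite(out,im)
E
python3 - <<'E'
import pickle
from h import *
F=pickle.load(open("f0.pkl","rb"))
crop(F["top"],335,160,370,190,20,"pics/t1.png")
crop(F["scene"],172,258,214,294,16,"pics/s1.png")
crop(F["top"],205,172,232,208,16,"pics/t2.png")
crop(F["scene"],254,165,292,186,20,"pics/s2.png")
E
```

```text
(no output)
```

View pics/t1.png

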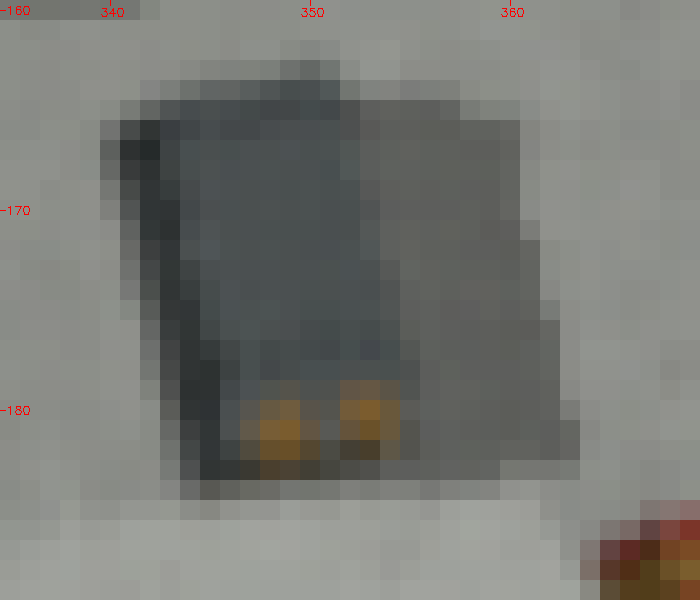

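View pics/s1.png

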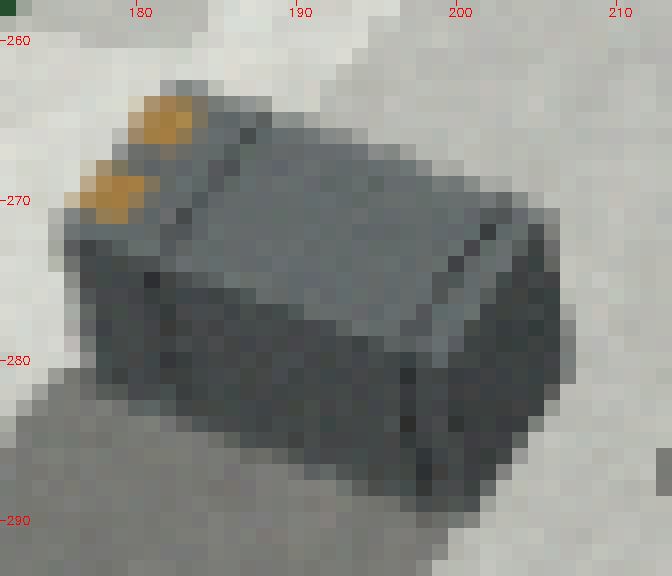

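View pics/t2.png

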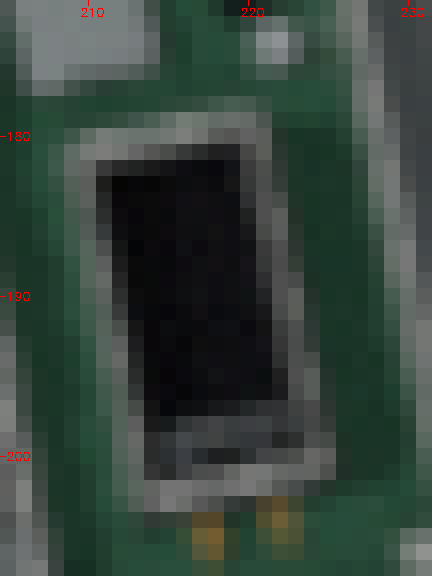

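View pics/s2.png

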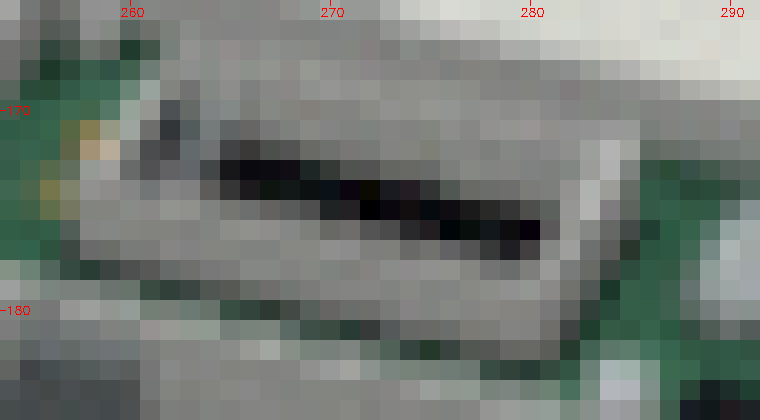

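```bash
python3 - <<'E'
import pickle
from h import *
np.set_printoptions(precision=4,suppress=True)
F=pickle.load(open("f0.pkl","rb"));T,S=F["top"],F["scene"]
def rep(n,P):
    P=P[:,:2];c=P.mean(0)
    e=[P[(i+1)%4]-P[i] for i in range(4)]
    print(n,"c",c*1000,"len",[round(1000*np.linalg.norm(v),1) for v in e],"yaw",[round(np.degrees(np.arctan2(v[1],v[0])),1) for v in e])
# order: brass/−x left.. going: A(-x,side1) B(+x,side1) C(+x,side2) D(-x,side2)
rep("bat top",plane(T,[(345.5,183),(342.3,164.8),(351.3,162.3),(354.6,181.5)],.034))
rep("bat scn",plane(S,[(182,262.7),(205.8,270.2),(199.5,280.2),(175,272)],.034))
o=lambda L,x,y,s:[(x+a/s-.5,y+b/s-.5) for a,b in L]
rep("rim top",plane(T,o([(137,505),(80,178),(230,150),(298,470)],185,130,6),.026))
rep("rim scn",plane(S,o([(215,100),(662,203),(600,332),(122,222)],230,150,8),.026))
rep("hold top",plane(T,[(213.3,203),(208.3,180.2),(221,178.3),(225.5,201.3)],.030))
E
```

```text
bat top c [ 608.0353 -234.3182] len [np.float64(58.1), np.float64(29.9), np.float64(61.4), np.float64(29.2)] yaw [np.float64(9.4), np.float64(-73.0), np.float64(-171.0), np.float64(100.7)]
bat scn c [ 608.8236 -235.1889] len [np.float64(59.3), np.float64(29.8), np.float64(60.3), np.float64(29.3)] yaw [np.float64(13.9), np.float64(-75.5), np.float64(-166.6), np.float64(102.4)]
rim top c [565.7155 178.3481] len [np.float64(173.3), np.float64(79.3), np.float64(171.2), np.float64(84.0)] yaw [np.float64(12.1), np.float64(-77.8), np.float64(-166.4), np.float64(103.6)]
rim scn c [567.4819 176.3156] len [np.float64(173.3), np.float64(79.5), np.float64(176.0), np.float64(83.4)] yaw [np.float64(12.2), np.float64(-75.6), np.float64(-166.6), np.float64(102.4)]
hold top c [543.1046 172.4736] len [np.float64(72.6), np.float64(39.6), np.float64(72.9), np.float64(37.7)] yaw [np.float64(14.4), np.float64(-80.0), np.float64(-167.2), np.float64(99.3)]
```

Emit:
{"name": "send_rows", "arguments": {
  "commands": "0.06 0.05 -0.019 0 0; 0.06 0.1 -0.038 0 0.05; 0.06 0.15 -0.056 0 0.1; 0.06 0.2 -0.075 0 0.145; 0.06 0.245 -0.092 0.03 0.145; 0.06 0.29 -0.109 0.06 0.145; 0.06 0.335 -0.126 0.08 0.145; 0.06 0.38 -0.143 0.1 0.145",
  "force": 6
}}

```text
time_s: 0.9
position: [0.5088, -0.3291, 0.133]
ee_rot: [[0.975, 0.222, -0.001], [0.222, -0.975, 0.0], [-0.001, -0.0, -1.0]]
ft_force: [-0.1, -0.5, 0.9]
grip_width: 0.0599
```

```bash
cat > st.py <<'E'
from h import *
import sys
np.set_printoptions(precision=4,suppress=True)
def st():
    s=ctrl.observe();R=s["ee_rot"]
    print("t",s["time_s"],"pos",s["position"]*1000,"yaw",np.degrees(np.arctan2(R[1,0],R[0,0])),"tilt",R[2],"F",s["ft_force"],"M",s["ft_torque"],"w",s["grip_width"])
    return s
def to(x,y,z,yaw):
    s=st();R=s["ee_rot"];d=np.array([x,y,z])/1000-s["position"]
    print("shift",R.T@d,"twist",-np.radians(yaw)+np.arctan2(R[1,0],R[0,0]))
if __name__=="__main__":
    a=[float(v) for v in sys.argv[1:]]
    to(*a) if a else st()
E
python3 st.py 616.3 -232.9 17 12.8
```

```text
t 0.9 pos [ 508.8469 -329.1272  133.0257] yaw 12.798120741405484 tilt [-0.0007 -0.0004 -1.    ] F [-0.1407 -0.4821  0.9166] M [-0.0059 -0.0525  0.0623] w 0.05990145201170652
shift [ 0.1262 -0.07    0.116 ] twist -3.279924997071082e-05
```

Emit:
{"name": "send_rows", "arguments": {
  "commands": "0.06 0.04 -0.022 0.02 0; 0.06 0.075 -0.042 0.04 0; 0.06 0.1037 -0.0576 0.043 0; 0.06 0.1037 -0.0576 0.043 0; 0.06 0.1037 -0.0576 0.043 0; 0.06 0.1037 -0.0576 0.043 0; 0.06 0.1037 -0.0576 0.043 0; 0.06 0.1037 -0.0576 0.043 0"
}}

```text
time_s: 1.7
position: [0.5959, -0.2527, 0.0917]
ee_rot: [[0.975, 0.22, 0.0], [0.22, -0.975, -0.001], [0.0, 0.001, -1.0]]
ft_force: [0.3, 0.4, 0.1]
grip_width: 0.06
```

```bash
python3 - <<'E'
from st import *
to(616.3,-232.9,17,12.8)
f=ctrl.grab_frame("scene");crop(f,150,200,230,300,6,"pics/s3.png");f=ctrl.grab_frame("top");crop(f,320,140,380,200,10,"pics/t3.png")
E
```

```text
t 1.7 pos [ 595.8734 -252.6908   91.717 ] yaw 12.709131757016783 tilt [ 0.0001  0.0007 -1.    ] F [0.2573 0.4058 0.0518] M [ 0.0526  0.0087 -0.0609] w 0.06004142801315462
shift [ 0.0243 -0.0149  0.0747] twist -0.0015859500255593906
```

View pics/s3.png

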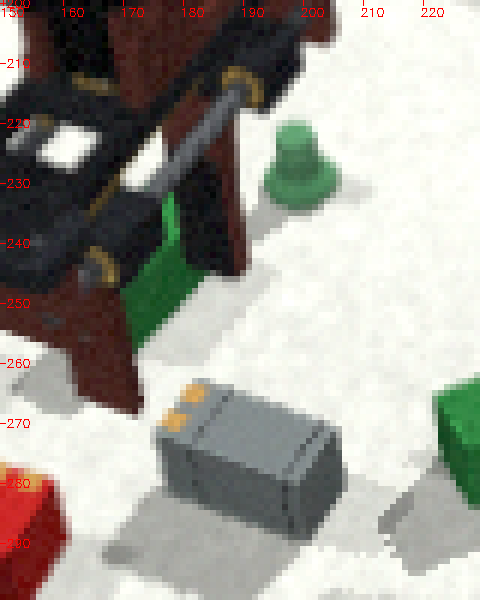

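Emit:
{"name": "send_rows", "arguments": {
  "commands": "0.06 0.0243 -0.0149 0 0; 0.06 0.0243 -0.0149 0 0; 0.06 0.0243 -0.0149 0.03 0; 0.06 0.0243 -0.0149 0.06 0; 0.06 0.0243 -0.0149 0.0745 0; 0.06 0.0243 -0.0149 0.0745 0; 0.06 0.0243 -0.0149 0.0745 0; 0.06 0.0243 -0.0149 0.0745 0"
}}

```text
time_s: 2.6
position: [0.6179, -0.2319, 0.0184]
ee_rot: [[0.975, 0.222, 0.002], [0.222, -0.975, -0.001], [0.002, 0.001, -1.0]]
ft_force: [-0.3, -0.7, -0.5]
grip_width: 0.0603
```

```bash
python3 - <<'E'
from st import *
to(616.3,-232.9,17,12.8)
f=ctrl.grab_frame("scene");crop(f,150,220,230,300,7,"pics/s4.png");f=ctrl.grab_frame("top");crop(f,320,140,380,200,10,"pics/t4.png")
E
```

```text
t 2.6 pos [ 617.9211 -231.8782   18.3832] yaw 12.806769476314205 tilt [ 0.002   0.0012 -1.    ] F [-0.2555 -0.6931 -0.4826] M [ 0.0358  0.0227 -0.0038] w 0.06025301240572468
shift [-0.0018  0.0006  0.0014] twist 0.0001181496503186441
```

View pics/s4.png

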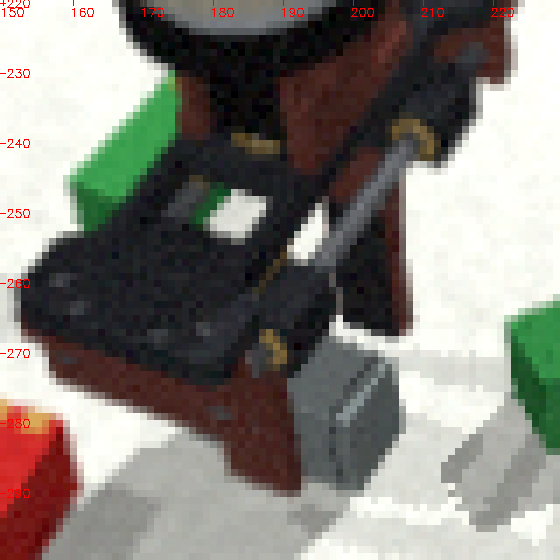

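View pics/t4.png

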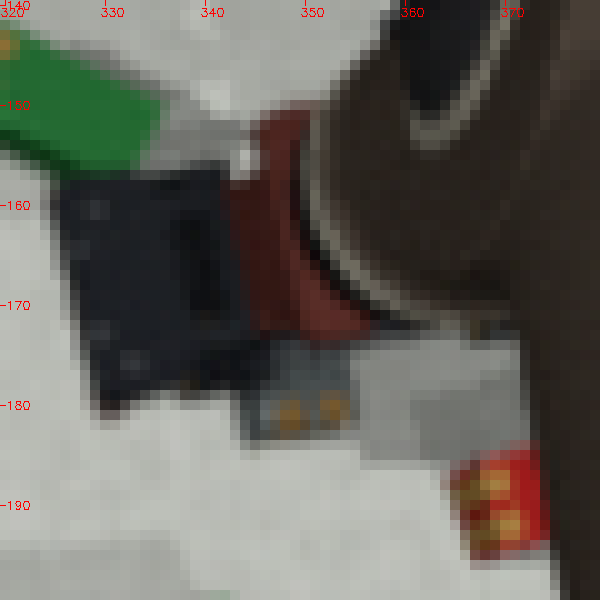

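Emit:
{"name": "send_rows", "arguments": {
  "commands": "0.06 -0.0015 0 0.001 0; 0.04 -0.0015 0 0.001 0; 0.02 -0.0015 0 0.001 0; 0.02 -0.0015 0 0.001 0; 0.02 -0.0015 0 0.001 0; 0.02 -0.0015 0 0.001 0; 0.02 -0.0015 0 0.001 0; 0.02 -0.0015 0 0.001 0",
  "force": 6
}}

```text
time_s: 3.5
position: [0.6155, -0.2319, 0.0158]
ee_rot: [[0.975, 0.222, 0.0], [0.222, -0.975, -0.0], [0.0, 0.0, -1.0]]
ft_force: [0.5, -0.3, -0.2]
grip_width: 0.0301
```

```bash
python3 st.py
```

```text
t 3.5 pos [ 615.528  -231.8549   15.8095] yaw 12.824210854386024 tilt [ 0.0001  0.0002 -1.    ] F [ 0.5393 -0.2958 -0.1643] M [-0.1075 -0.0386 -0.024 ] w 0.030126815186466503
```

Emit:
{"name": "send_rows", "arguments": {
  "commands": "0.02 0 0 -0.01 0; 0.02 0 0 -0.03 0; 0.02 0 0 -0.06 0; 0.02 0 0 -0.09 0; 0.02 0 0 -0.12 0; 0.02 0 0 -0.15 0; 0.02 0 0 -0.16 0; 0.02 0 0 -0.16 0"
}}

```text
time_s: 4.3
position: [0.6162, -0.2319, 0.1775]
ee_rot: [[0.975, 0.222, 0.003], [0.222, -0.975, -0.001], [0.003, 0.002, -1.0]]
ft_force: [-0.6, 0.0, -1.4]
grip_width: 0.03
```

```bash
python3 - <<'E'
from st import *
st()
f=ctrl.grab_frame("scene");crop(f,130,170,230,270,7,"pics/s5.png")
E
```

```text
t 4.3 pos [ 616.2015 -231.8608  177.5381] yaw 12.82532371448293 tilt [ 0.0026  0.0015 -1.    ] F [-0.6156  0.0463 -1.4251] M [ 0.0352 -0.0066  0.034 ] w 0.029951509737368855
```

View pics/s5.png

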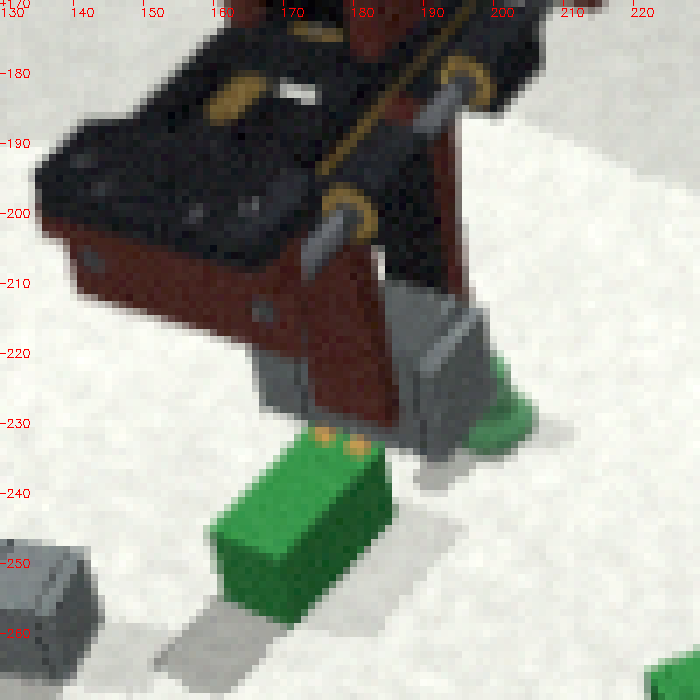

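Emit:
{"name": "send_rows", "arguments": {
  "commands": "0.02 0.002 -0.02 0 0; 0.02 0.005 -0.055 0 0; 0.02 0.009 -0.095 0 0; 0.02 0.013 -0.135 0 0; 0.02 0.017 -0.175 0 0; 0.02 0.021 -0.215 0 0; 0.02 0.025 -0.255 0 0; 0.02 0.029 -0.295 0 0",
  "force": 8
}}

```text
time_s: 5.15
position: [0.5766, 0.0637, 0.1735]
ee_rot: [[0.975, 0.222, -0.003], [0.222, -0.975, -0.0], [-0.004, -0.0, -1.0]]
ft_force: [0.4, 0.2, -0.5]
grip_width: 0.0298
```

```bash
python3 st.py 563 177 90 13
```

```text
t 5.15 pos [576.5934  63.7106 173.548 ] yaw 12.830343577514755 tilt [-0.0035 -0.0003 -1.    ] F [ 0.4432  0.2469 -0.4842] M [ 0.0649 -0.0492 -0.0359] w 0.029761793620999524
shift [ 0.0122 -0.1135  0.0835] twist -0.002961063169522077
```

Emit:
{"name": "send_rows", "arguments": {
  "commands": "0.02 0.004 -0.035 0.01 0; 0.02 0.008 -0.07 0.03 -0.003; 0.02 0.0115 -0.1 0.055 -0.003; 0.02 0.0122 -0.112 0.075 -0.003; 0.02 0.0122 -0.1135 0.0835 -0.003; 0.02 0.0122 -0.1135 0.0835 -0.003; 0.02 0.0122 -0.1135 0.0835 -0.003; 0.02 0.0122 -0.1135 0.0835 -0.003"
}}

```text
time_s: 5.95
position: [0.5659, 0.1744, 0.0931]
ee_rot: [[0.975, 0.223, 0.001], [0.223, -0.975, -0.0], [0.001, 0.0, -1.0]]
ft_force: [-0.2, -0.3, -1.0]
grip_width: 0.0298
```

```bash
python3 - <<'E'
from st import *
import pickle
st()
F={n:ctrl.grab_frame(n) for n in("scene","top")};pickle.dump(F,open("f6.pkl","wb"))
crop(F["scene"],225,130,335,210,7,"pics/s6.png")
crop(F["top"],180,140,270,230,6,"pics/t6.png")
E
```

```text
t 5.95 pos [565.9026 174.3879  93.1002] yaw 12.877195571610047 tilt [ 0.0013  0.0005 -1.    ] F [-0.1711 -0.3425 -1.0167] M [-0.0084 -0.0148  0.0176] w 0.029798368255866042
```

View pics/s6.png

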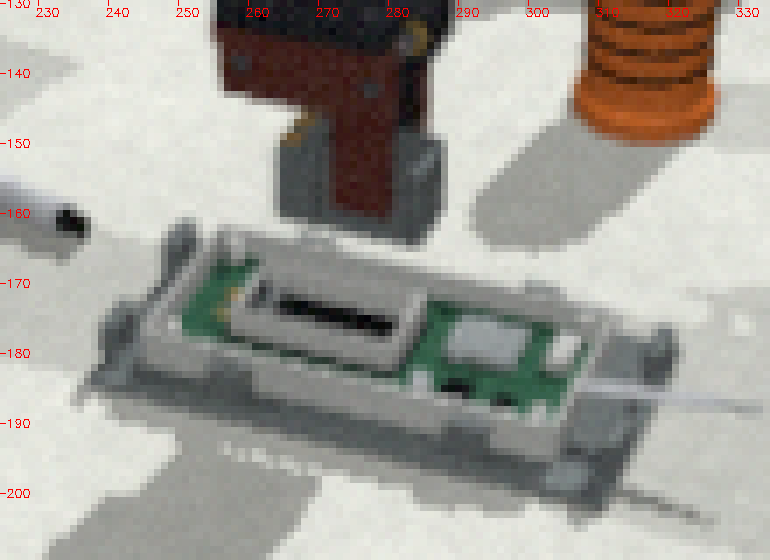

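View pics/t6.png

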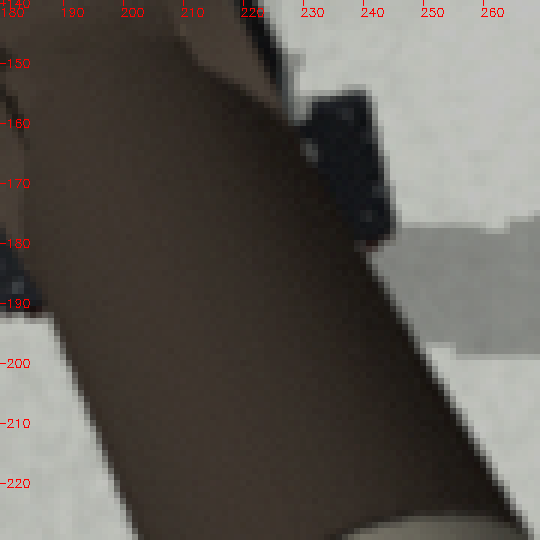

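```bash
cat > ov.py <<'E'
from h import *
def frame(o,yaw,P):
    a=np.radians(yaw);c,s=np.cos(a),np.sin(a);P=np.array(P,float)/1000
    return np.c_[c*P[:,0]-s*P[:,1],s*P[:,0]+c*P[:,1],P[:,2]]+np.array(o)/1000
BLK=[(x,y,z) for x in(-30,30) for y in(-15,15) for z in(0,34)]
POC=[(x,y,30) for x in(30,33,-36,-39) for y in(-16,16,-19,19)]
E
python3 - <<'E'
from ov import *
import pickle
F=pickle.load(open("f6.pkl","rb"));F0=pickle.load(open("f0.pkl","rb"))
yaw=12.88;a=np.radians(yaw);t=np.array([565.9,174.4])
c=t-7.4*np.array([np.cos(a),np.sin(a)])
b=frame([*c,93.1-15.8],yaw,BLK)
mk=list(proj(F["scene"],b))
print(np.c_[np.array(BLK),np.array(mk).round(1)])
bay=[546,173.1,0];
p=frame(bay,13,POC)
crop(F["scene"],250,140,295,190,16,"pics/s6b.png",marks=mk+list(proj(F["scene"],p)))
crop(F0["top"],200,172,235,208,16,"pics/t6b.png",marks=proj(F0["top"],p))
E
```

```text
[[-30.  -15.    0.  263.8 161. ]
 [-30.  -15.   34.  263.7 150.6]
 [-30.   15.    0.  267.8 155.5]
 [-30.   15.   34.  267.8 145.2]
 [ 30.  -15.    0.  284.3 165.5]
 [ 30.  -15.   34.  284.6 155. ]
 [ 30.   15.    0.  287.9 159.8]
 [ 30.   15.   34.  288.3 149.4]]
```

View pics/s6b.png

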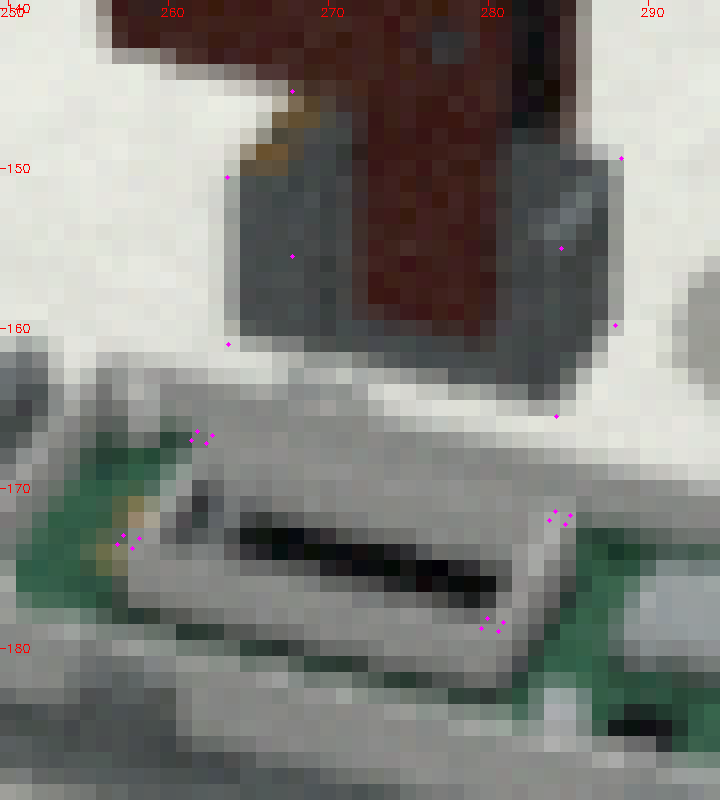

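View pics/t6b.png

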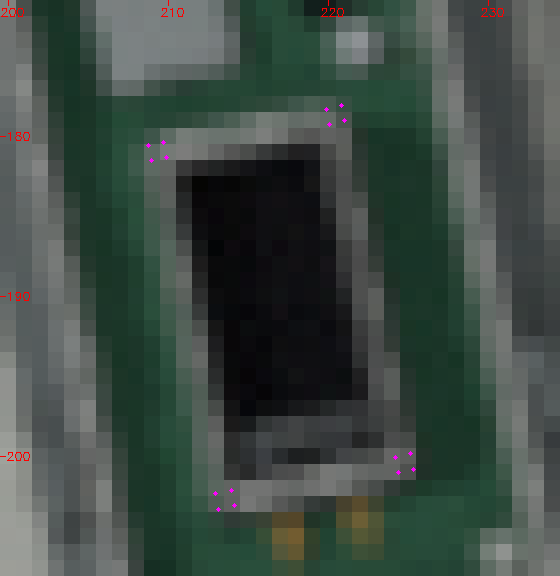

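```bash
python3 st.py 563 176.6 52 12.9
```

```text
t 6.05 pos [565.8335 174.8381  93.2772] yaw 12.901679173101048 tilt [ 0.0017  0.0002 -1.    ] F [ 0.7208 -0.7544 -0.6934] M [0.0224 0.0031 0.043 ] w 0.030059979261688307
shift [-0.0024 -0.0024  0.0413] twist 2.9307099324193953e-05
```

Emit:
{"name": "send_rows", "arguments": {
  "commands": "0.02 -0.001 -0.001 0.01 0; 0.02 -0.0024 -0.0024 0.02 0; 0.02 -0.0024 -0.0024 0.03 0; 0.02 -0.0024 -0.0024 0.038 0; 0.02 -0.0024 -0.0024 0.04 0; 0.02 -0.0024 -0.0024 0.04 0; 0.02 -0.0024 -0.0024 0.04 0; 0.02 -0.0024 -0.0024 0.04 0"
}}

```text
time_s: 6.85
position: [0.5624, 0.1777, 0.0527]
ee_rot: [[0.974, 0.225, 0.001], [0.225, -0.974, 0.0], [0.001, -0.0, -1.0]]
ft_force: [-0.9, -0.6, -0.5]
grip_width: 0.0294
```

```bash
python3 - <<'E'
from st import *
import pickle
to(563,176.6,46,12.9)
F={n:ctrl.grab_frame(n) for n in("scene",)};pickle.dump(F,open("f7.pkl","wb"))
crop(F["scene"],250,140,295,190,16,"pics/s7.png")
E
```

```text
t 6.85 pos [562.4096 177.6727  52.6723] yaw 12.996320465392936 tilt [ 0.0008 -0.0001 -1.    ] F [-0.8721 -0.6295 -0.5444] M [ 0.0738 -0.0149  0.0003] w 0.02944750734683048
shift [0.0003 0.0012 0.0067] twist 0.0016811092581599796
```

View pics/s7.png

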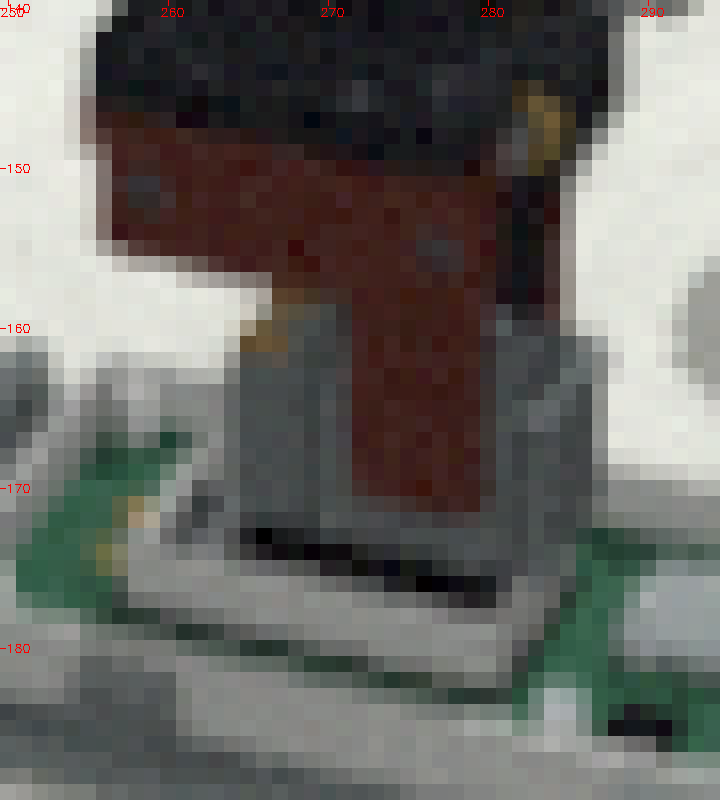

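Emit:
{"name": "send_rows", "arguments": {
  "commands": "0.02 0.0003 0.001 0.002 0; 0.02 0.0003 0.001 0.003 0; 0.02 0.0003 0.001 0.004 0; 0.02 0.0003 0.001 0.005 0; 0.02 0.0003 0.001 0.006 0; 0.02 0.0003 0.001 0.007 0; 0.02 0.0003 0.001 0.007 0; 0.02 0.0003 0.001 0.007 0"
}}

```text
time_s: 7.7
position: [0.5628, 0.1767, 0.0455]
ee_rot: [[0.974, 0.225, 0.001], [0.225, -0.974, 0.0], [0.001, -0.0, -1.0]]
ft_force: [-0.2, 0.1, 1.6]
grip_width: 0.0301
```

```bash
python3 st.py 563 176.6 46 12.9
```

```text
t 7.7 pos [562.8195 176.7051  45.5001] yaw 12.997190157495854 tilt [ 0.0005 -0.     -1.    ] F [-0.1972  0.1014  1.6489] M [0.0014 0.0225 0.0279] w 0.030071210106188226
shift [ 0.0002  0.0001 -0.0005] twist 0.0016962882488344988
```

Emit:
{"name": "send_rows", "arguments": {
  "commands": "0.02 0 0 0.0005 0; 0.02 -0.0005 0 0.001 0; 0.02 -0.0015 0 0.0015 0; 0.02 -0.002 0 0.002 0; 0.02 -0.003 0 0.0025 0; 0.02 -0.003 0 0.0025 0; 0.02 -0.003 0 0.0025 0; 0.02 -0.003 0 0.0025 0",
  "force": 5
}}

```text
time_s: 8.5
position: [0.5596, 0.176, 0.0426]
ee_rot: [[0.974, 0.225, -0.0], [0.225, -0.974, -0.0], [-0.0, -0.0, -1.0]]
ft_force: [1.0, 0.4, 0.0]
grip_width: 0.03
```

```bash
python3 - <<'E'
from st import *
st()
f=ctrl.grab_frame("scene")
crop(f,240,140,300,190,13,"pics/s8.png")
E
```

```text
t 8.5 pos [559.5595 175.9526  42.6084] yaw 12.996651278989209 tilt [-0.0003 -0.     -1.    ] F [0.9722 0.4284 0.043 ] M [ 0.0357 -0.1075  0.0054] w 0.0300080217964816
```

View pics/s8.png

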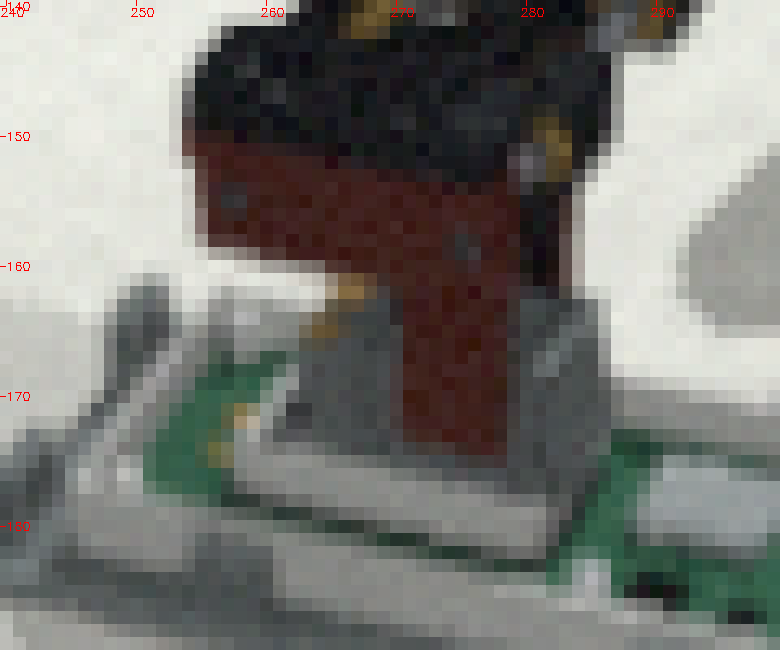

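Emit:
{"name": "send_rows", "arguments": {
  "commands": "0.02 -0.0005 0 0.0005 0; 0.02 -0.001 0 0.001 0; 0.02 -0.002 0 0.0015 0; 0.02 -0.0025 0 0.002 0; 0.02 -0.003 0 0.0025 0; 0.02 -0.003 0 0.0025 0; 0.02 -0.003 0 0.0025 0; 0.02 -0.003 0 0.0025 0"
}}

```text
time_s: 9.35
position: [0.5566, 0.1752, 0.0402]
ee_rot: [[0.974, 0.225, -0.0], [0.225, -0.974, -0.0], [-0.0, 0.0, -1.0]]
ft_force: [-0.6, 0.2, 0.9]
grip_width: 0.0298
```

```bash
python3 - <<'E'
from st import *
st()
f=ctrl.grab_frame("scene")
crop(f,240,140,300,190,13,"pics/s9.png")
E
```

```text
t 9.35 pos [556.613  175.2022  40.1946] yaw 12.993053567555128 tilt [-0.0004  0.0001 -1.    ] F [-0.5851  0.1575  0.8549] M [0.0455 0.0523 0.005 ] w 0.02980786666990353
```

View pics/s9.png

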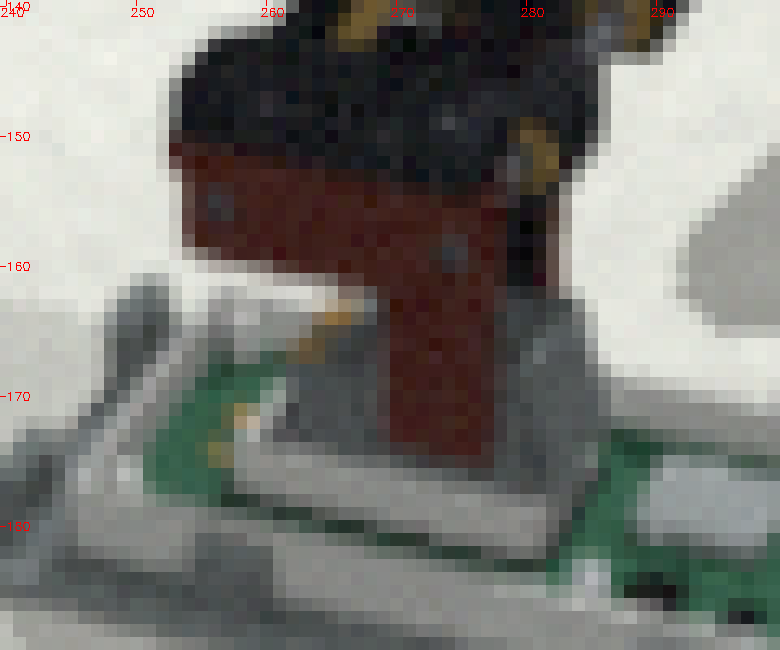

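Emit:
{"name": "send_rows", "arguments": {
  "commands": "0.02 0 0 0 0; 0.02 -0.001 0 0 0; 0.02 -0.002 0 0 0; 0.02 -0.004 0 0 0; 0.02 -0.006 0 0 0; 0.02 -0.008 0 0 0; 0.02 -0.01 0 0 0; 0.02 -0.01 0 0 0",
  "force": 15
}}

```text
time_s: 10.2
position: [0.5467, 0.1729, 0.0403]
ee_rot: [[0.974, 0.225, -0.0], [0.225, -0.974, -0.0], [-0.0, 0.0, -1.0]]
ft_force: [0.3, 0.2, -1.2]
grip_width: 0.0303
```

```bash
python3 - <<'E'
from st import *
st()
f=ctrl.grab_frame("scene")
crop(f,240,140,300,190,13,"pics/s10.png")
E
```

```text
t 10.2 pos [546.7164 172.9075  40.3119] yaw 12.995748106002024 tilt [-0.0002  0.0001 -1.    ] F [ 0.3252  0.1932 -1.2229] M [ 0.0369 -0.0603 -0.0285] w 0.030290812499045233
```

View pics/s10.png

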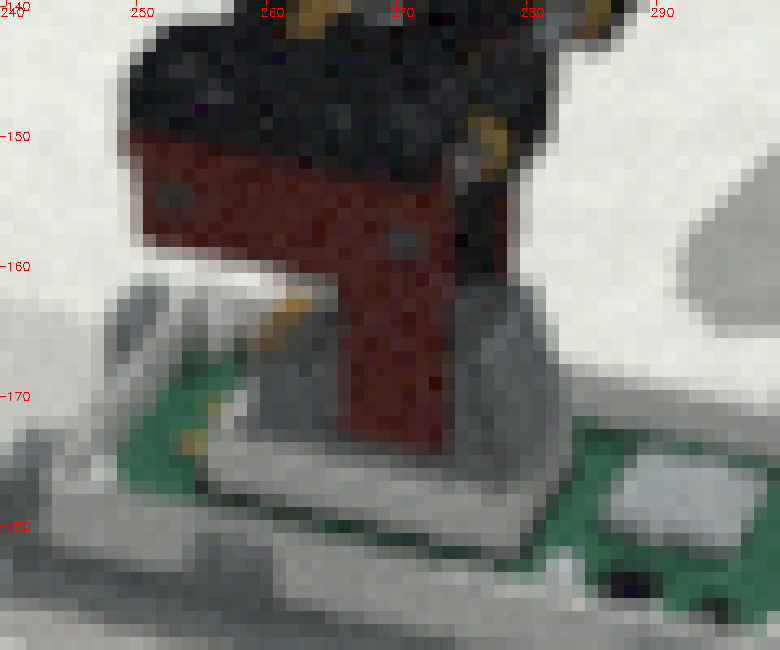

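Emit:
{"name": "send_rows", "arguments": {
  "commands": "0.02 -0.001 0 0 0; 0.02 -0.002 0 0 0; 0.02 -0.003 0 0 0; 0.02 -0.004 0 0 0; 0.02 -0.005 0 0 0; 0.02 -0.006 0 0 0; 0.02 -0.006 0 0 0; 0.02 -0.006 0 0 0"
}}

```text
time_s: 11.05
position: [0.5413, 0.1717, 0.0403]
ee_rot: [[0.974, 0.225, 0.0], [0.225, -0.974, 0.0], [0.0, 0.0, -1.0]]
ft_force: [1.1, 0.0, -0.4]
grip_width: 0.0296
```

```bash
python3 - <<'E'
from st import *
st()
f=ctrl.grab_frame("scene")
crop(f,230,140,300,190,11,"pics/s11.png")
E
```

```text
t 11.05 pos [541.2902 171.6874  40.3332] yaw 12.998625179861177 tilt [ 0.0002  0.     -1.    ] F [ 1.0654  0.0204 -0.3787] M [ 0.122  -0.4035  0.0297] w 0.02955985278298835
```

View pics/s11.png

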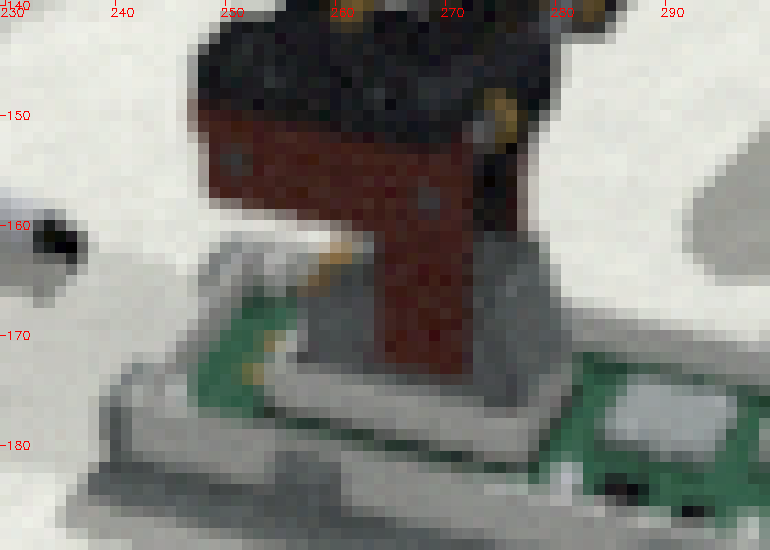

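Emit:
{"name": "send_rows", "arguments": {
  "commands": "0.02 -0.001 0 0 0; 0.02 -0.002 0 0 0; 0.02 -0.003 0 0 0; 0.02 -0.004 0 0 0; 0.02 -0.004 0 0 0; 0.02 -0.004 0 0 0; 0.02 -0.004 0 0 0; 0.02 -0.004 0 0 0"
}}

```text
time_s: 11.9
position: [0.5382, 0.171, 0.0406]
ee_rot: [[0.974, 0.225, 0.002], [0.225, -0.974, 0.001], [0.002, -0.0, -1.0]]
ft_force: [5.4, 1.9, -0.8]
grip_width: 0.03
```

```bash
python3 - <<'E'
from st import *
st()
f=ctrl.grab_frame("scene")
crop(f,230,140,300,190,11,"pics/s12.png")
E
```

```text
t 11.9 pos [538.1768 170.973   40.6202] yaw 12.990284015571488 tilt [ 0.0019 -0.0002 -1.    ] F [ 5.3818  1.8598 -0.7912] M [ 0.1783 -1.3416  0.0586] w 0.02995393909198553
```

View pics/s12.png

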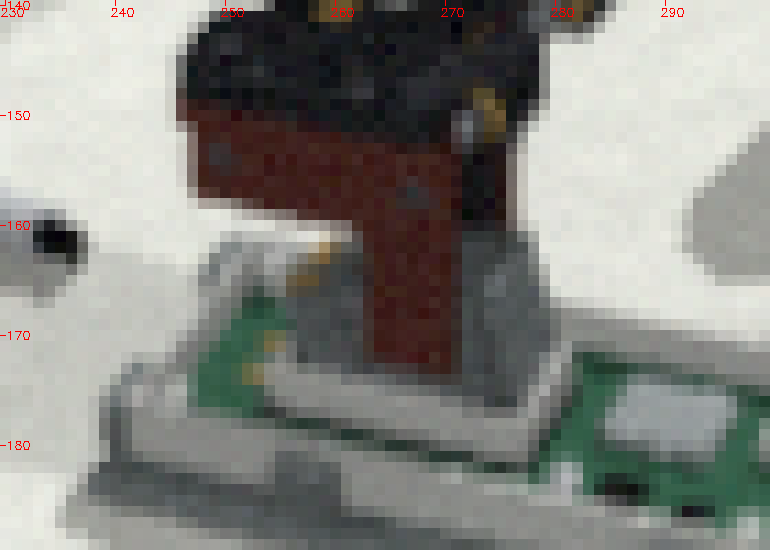

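Emit:
{"name": "send_rows", "arguments": {
  "commands": "0.02 -0.0005 0 0 0; 0.02 -0.001 0 0 0; 0.02 -0.0015 0 0 0; 0.02 -0.002 0 0 0; 0.02 -0.0025 0 0 0; 0.02 -0.0025 0 0 0; 0.02 -0.0025 0 0 0; 0.02 -0.0025 0 0 0"
}}

```text
time_s: 12.75
position: [0.5364, 0.1706, 0.041]
ee_rot: [[0.974, 0.225, 0.003], [0.225, -0.974, 0.001], [0.003, -0.0, -1.0]]
ft_force: [7.5, 0.5, -1.0]
grip_width: 0.0296
```

```bash
python3 - <<'E'
from st import *
st()
f=ctrl.grab_frame("scene")
crop(f,245,150,290,190,16,"pics/s13.png")
E
```

```text
t 12.75 pos [536.4357 170.5757  40.9535] yaw 12.983694079781257 tilt [ 0.0033 -0.0003 -1.    ] F [ 7.5297  0.4981 -0.9577] M [ 0.2339 -1.6121  0.0127] w 0.029550407974753633
```

View pics/s13.png

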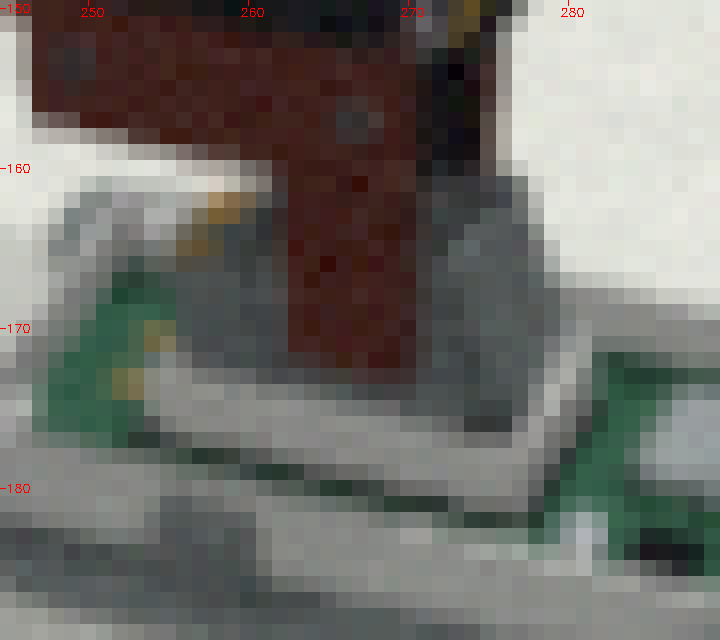

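Emit:
{"name": "send_rows", "arguments": {
  "commands": "0.02 -0.0005 0 0 0; 0.02 -0.001 0 0.0003 0; 0.02 -0.001 0 0.0006 0; 0.02 -0.001 0 0.0009 0; 0.02 -0.001 0 0.0012 0; 0.02 -0.001 0 0.0012 0; 0.02 -0.001 0 0.0012 0; 0.02 -0.001 0 0.0012 0",
  "force": 15
}}

```text
time_s: 13.6
position: [0.5362, 0.1706, 0.0405]
ee_rot: [[0.974, 0.225, 0.005], [0.225, -0.974, 0.002], [0.005, -0.0, -1.0]]
ft_force: [6.4, 0.6, 4.8]
grip_width: 0.0297
```

```bash
python3 st.py
```

```text
t 13.6 pos [536.229  170.6157  40.481 ] yaw 12.981010802149108 tilt [ 0.005  -0.0004 -1.    ] F [6.3918 0.5655 4.7716] M [ 0.1469 -1.5547  0.0209] w 0.02967405112926205
```

Emit:
{"name": "send_rows", "arguments": {
  "commands": "0.02 -0.0003 0 0 0; 0.02 -0.0006 0 0 0; 0.02 -0.0006 0 0.0003 0; 0.02 -0.0006 0 0.0006 0; 0.02 -0.0006 0 0.0009 0; 0.02 -0.0006 0 0.0012 0; 0.02 -0.0006 0 0.0012 0; 0.02 -0.0006 0 0.0012 0",
  "force": 11
}}

```text
time_s: 14.4
position: [0.5361, 0.1706, 0.0397]
ee_rot: [[0.974, 0.225, 0.006], [0.225, -0.974, 0.002], [0.006, -0.0, -1.0]]
ft_force: [6.7, 1.3, 6.3]
grip_width: 0.0302
```

```bash
python3 - <<'E'
from st import *
st()
f=ctrl.grab_frame("scene")
crop(f,245,150,290,190,16,"pics/s14.png")
E
```

```text
t 14.4 pos [536.0577 170.6311  39.7097] yaw 12.98263902668769 tilt [ 0.0058 -0.0005 -1.    ] F [6.6671 1.2913 6.3435] M [ 0.1056 -1.4524  0.043 ] w 0.030226212331478677
```

View pics/s14.png

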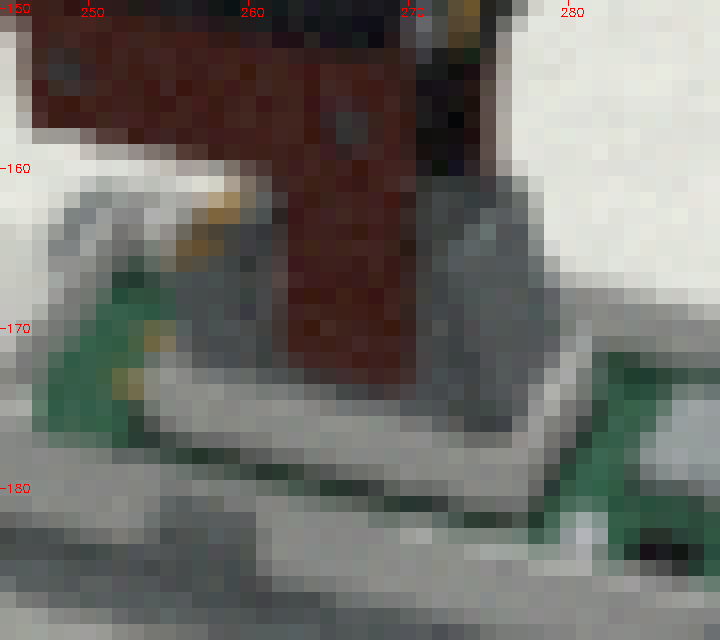

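Emit:
{"name": "send_rows", "arguments": {
  "commands": "0.02 0 0 0.0004 0; 0.02 0.0002 0 0.0008 0; 0.02 0.0004 0 0.0012 0; 0.02 0.0006 0 0.0016 0; 0.02 0.0008 0 0.002 0; 0.02 0.001 0 0.002 0; 0.02 0.001 0 0.002 0; 0.02 0.001 0 0.002 0"
}}

```text
time_s: 15.25
position: [0.5363, 0.1706, 0.0377]
ee_rot: [[0.974, 0.225, 0.004], [0.225, -0.974, 0.001], [0.004, -0.0, -1.0]]
ft_force: [4.7, 0.1, 9.8]
grip_width: 0.0297
```

```bash
python3 - <<'E'
from st import *
st()
f=ctrl.grab_frame("scene")
crop(f,245,150,290,190,16,"pics/s15.png")
E
```

```text
t 15.25 pos [536.2624 170.6455  37.7212] yaw 12.98273539239455 tilt [ 0.0044 -0.0002 -1.    ] F [4.7056 0.1414 9.7957] M [-0.0318 -0.8728  0.0118] w 0.029696674493733154
```

View pics/s15.png

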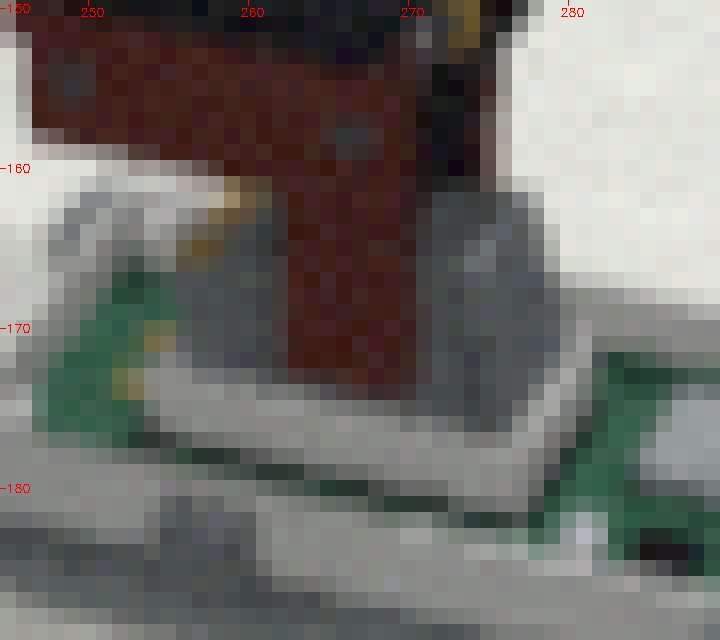

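Emit:
{"name": "send_rows", "arguments": {
  "commands": "0.02 0 0 0.0004 0; 0.02 0 0 0.0008 0; 0.02 0.0003 0 0.0012 0; 0.02 0.0005 0 0.0016 0; 0.02 0.0005 0 0.002 0; 0.02 0.0005 0 0.002 0; 0.02 0.0005 0 0.002 0; 0.02 0.0005 0 0.002 0"
}}

```text
time_s: 16.1
position: [0.5364, 0.1707, 0.0358]
ee_rot: [[0.974, 0.225, 0.004], [0.225, -0.974, 0.001], [0.004, -0.0, -1.0]]
ft_force: [2.8, -1.2, 12.8]
grip_width: 0.0302
```

```bash
python3 - <<'E'
from st import *
st()
f=ctrl.grab_frame("scene")
crop(f,245,150,290,190,16,"pics/s16.png")
E
```

```text
t 16.1 pos [536.4339 170.7087  35.7796] yaw 12.988884654216008 tilt [ 0.0038 -0.0002 -1.    ] F [ 2.8242 -1.2297 12.7889] M [-0.0743 -0.618   0.0572] w 0.030212886353845163
```

View pics/s16.png

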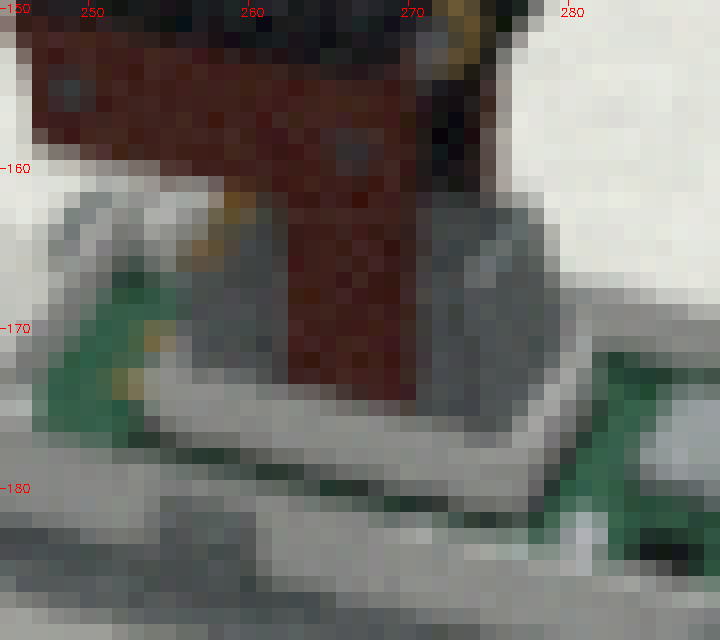

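Emit:
{"name": "send_rows", "arguments": {
  "commands": "0.02 0.0003 0 -0.0003 0; 0.02 0.0006 0 -0.0006 0; 0.02 0.0009 0 -0.0009 0; 0.02 0.0012 0 -0.0012 0; 0.02 0.0015 0 -0.0012 0; 0.02 0.0018 0 -0.0012 0; 0.02 0.002 0 -0.0012 0; 0.02 0.002 0 -0.0012 0"
}}

```text
time_s: 16.95
position: [0.5365, 0.1707, 0.0358]
ee_rot: [[0.974, 0.225, -0.0], [0.225, -0.974, -0.0], [-0.0, 0.0, -1.0]]
ft_force: [0.3, -1.1, 9.8]
grip_width: 0.0302
```

```bash
python3 - <<'E'
from st import *
st()
f=ctrl.grab_frame("scene")
crop(f,245,150,290,190,16,"pics/s17.png")
E
```

```text
t 16.95 pos [536.5264 170.6938  35.7577] yaw 12.99768234947032 tilt [-0.0001  0.0001 -1.    ] F [ 0.3433 -1.0874  9.8339] M [-0.1068 -0.0213  0.0006] w 0.030180229787593656
```

View pics/s17.png

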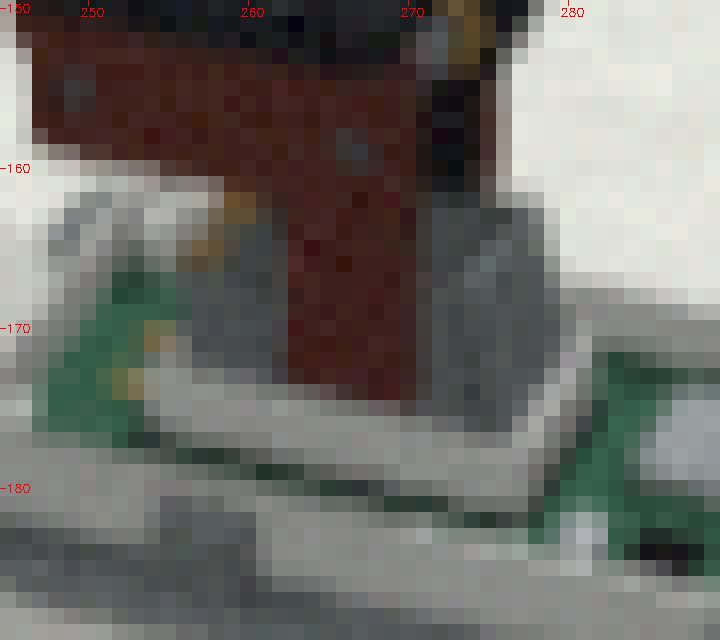

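Emit:
{"name": "send_rows", "arguments": {
  "commands": "0.02 0 0 -0.0005 0; 0.02 0 0 -0.001 0; 0.045 0 0 -0.001 0; 0.05 0 0 -0.001 0; 0.05 0 0 -0.001 0; 0.05 0 0 -0.01 0; 0.05 0 0 -0.03 0; 0.05 0 0 -0.04 0"
}}

```text
time_s: 17.8
position: [0.5372, 0.1709, 0.0767]
ee_rot: [[0.974, 0.225, 0.001], [0.225, -0.974, 0.0], [0.001, -0.0, -1.0]]
ft_force: [-0.1, 0.3, -0.0]
grip_width: 0.0503
```

```bash
python3 - <<'E'
from st import *
st()
f=ctrl.grab_frame("scene")
crop(f,245,150,290,190,16,"pics/s18.png")
E
```

```text
t 17.8 pos [537.1847 170.8946  76.7212] yaw 12.994690874118904 tilt [ 0.0013 -0.0002 -1.    ] F [-0.1293  0.2788 -0.0067] M [ 0.0112 -0.002  -0.0246] w 0.05034588260986139
```

View pics/s18.png

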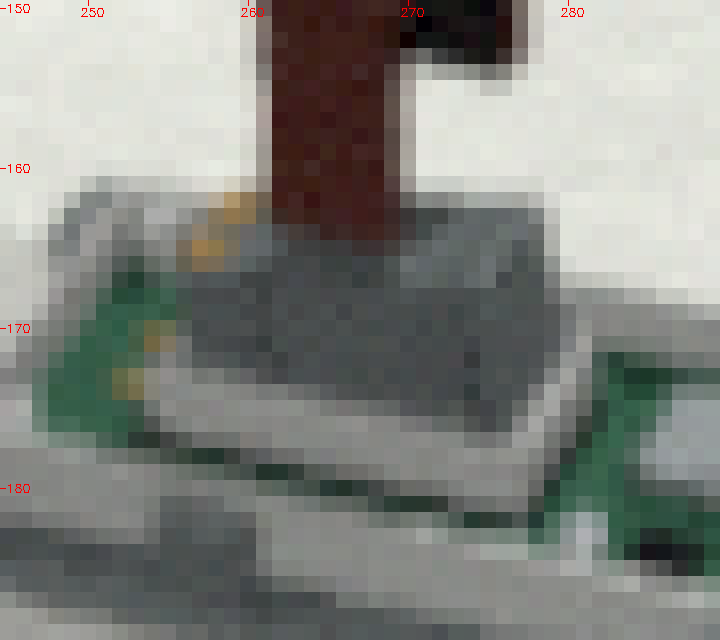

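Emit:
{"name": "send_rows", "arguments": {
  "commands": "0.03 0.005 0 0 0; 0.01 0.01 0 0 0; 0 0.015 0 0 0; 0 0.015 0 0 0; 0 0.015 0 0.004 0; 0 0.015 0 0.008 0; 0 0.015 0 0.012 0; 0 0.015 0 0.012 0",
  "force": 15
}}

```text
time_s: 18.65
position: [0.5506, 0.1738, 0.0622]
ee_rot: [[0.974, 0.225, -0.001], [0.225, -0.974, -0.001], [-0.001, 0.0, -1.0]]
ft_force: [0.6, -0.1, -0.1]
grip_width: 0.0003
```

```bash
python3 - <<'E'
from st import *
st()
f=ctrl.grab_frame("scene")
crop(f,245,150,290,190,16,"pics/s19.png")
E
```

```text
t 18.65 pos [550.6479 173.8008  62.1903] yaw 13.001940780735124 tilt [-0.0015  0.0002 -1.    ] F [ 0.6452 -0.1403 -0.1398] M [-0.0162  0.0522  0.0065] w 0.0003257030084639642
```

View pics/s19.png

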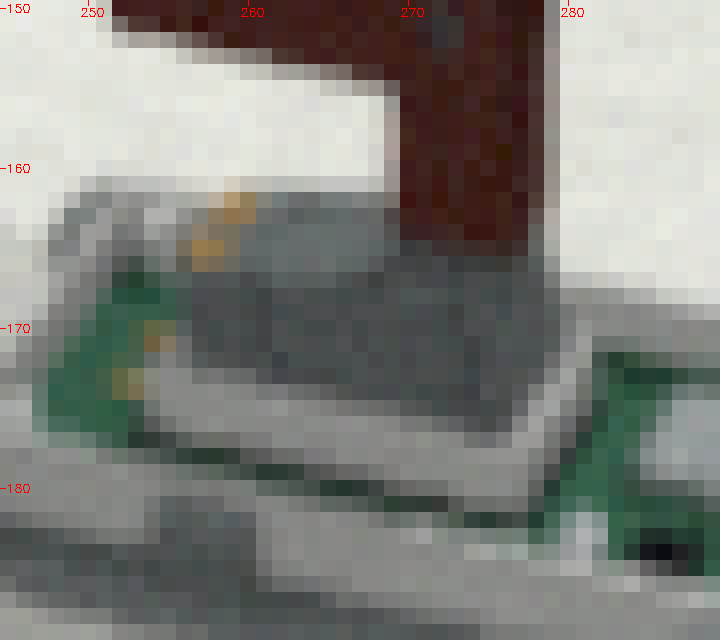

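Emit:
{"name": "send_rows", "arguments": {
  "commands": "0 0 0 0.001 0; 0 0 0 0.002 0; 0 0 0 0.003 0; 0 0 0 0.004 0; 0 0 0 0.005 0; 0 0 0 0.006 0; 0 0 0 0.007 0; 0 0 0 0.007 0"
}}

```text
time_s: 19.5
position: [0.5534, 0.1746, 0.0572]
ee_rot: [[0.974, 0.225, 0.004], [0.225, -0.974, 0.001], [0.004, -0.0, -1.0]]
ft_force: [2.8, 0.1, 5.2]
grip_width: 0.0003
```

```bash
python3 st.py
```

```text
t 19.5 pos [553.373  174.6084  57.1957] yaw 12.98467323944854 tilt [ 0.0044 -0.0005 -1.    ] F [2.8145 0.1128 5.2436] M [ 0.1984 -0.8302 -0.0043] w 0.00028224115923837446
```

Emit:
{"name": "send_rows", "arguments": {
  "commands": "0 0 0 0.0005 0; 0 0 0 0.001 0; 0 0 0 0.0015 0; 0 0 0 0.002 0; 0 0 0 0.002 0; 0 0 0 0.002 0; 0 0 0 0.002 0; 0 0 0 0.002 0"
}}

```text
time_s: 20.3
position: [0.5531, 0.1746, 0.0551]
ee_rot: [[0.974, 0.225, 0.004], [0.225, -0.974, 0.001], [0.004, -0.001, -1.0]]
ft_force: [3.6, 1.3, 5.5]
grip_width: 0.0002
```

```bash
python3 st.py
```

```text
t 20.3 pos [553.1148 174.6179  55.0783] yaw 12.987105258237722 tilt [ 0.0039 -0.0005 -1.    ] F [3.5803 1.2932 5.5248] M [ 0.1786 -0.9358 -0.0151] w 0.0002224031571766386
```

Emit:
{"name": "send_rows", "arguments": {
  "commands": "0 0.0005 0 0.0005 0; 0 0.001 0 0.001 0; 0 0.001 0 0.0015 0; 0 0.001 0 0.002 0; 0 0.001 0 0.0025 0; 0 0.001 0 0.003 0; 0 0.001 0 0.003 0; 0 0.001 0 0.003 0"
}}

```text
time_s: 21.1
position: [0.552, 0.1742, 0.0509]
ee_rot: [[0.974, 0.225, -0.001], [0.225, -0.974, -0.0], [-0.001, 0.0, -1.0]]
ft_force: [2.9, 1.0, 3.7]
grip_width: 0.0004
```

```bash
python3 st.py
```

```text
t 21.1 pos [552.017  174.2281  50.9054] yaw 12.998706208917053 tilt [-0.0005  0.     -1.    ] F [2.8574 0.9579 3.7385] M [ 0.2213 -0.5562  0.0642] w 0.00043107200295633565
```

Emit:
{"name": "send_rows", "arguments": {
  "commands": "0 0 0 0.0002 0; 0 0 0 0.0004 0; 0 0 0 0.0006 0; 0 0 0 0.0006 0; 0 0 0 0.0006 0; 0 0 0 0.0006 0; 0 0 0 0.0006 0; 0 0 0 0.0006 0"
}}

```text
time_s: 21.9
position: [0.5523, 0.1743, 0.0506]
ee_rot: [[0.974, 0.225, 0.0], [0.225, -0.974, 0.0], [0.0, 0.0, -1.0]]
ft_force: [2.2, 1.2, 5.5]
grip_width: 0.0002
```

```bash
python3 - <<'E'
from st import *
st()
f=ctrl.grab_frame("scene")
crop(f,245,150,290,190,16,"pics/s20.png")
E
```

```text
t 21.9 pos [552.2918 174.27    50.5535] yaw 12.996808878916468 tilt [ 0.0001  0.     -1.    ] F [2.181  1.1844 5.5336] M [ 0.23   -0.4874  0.0276] w 0.0001652697813315594
```

View pics/s20.png

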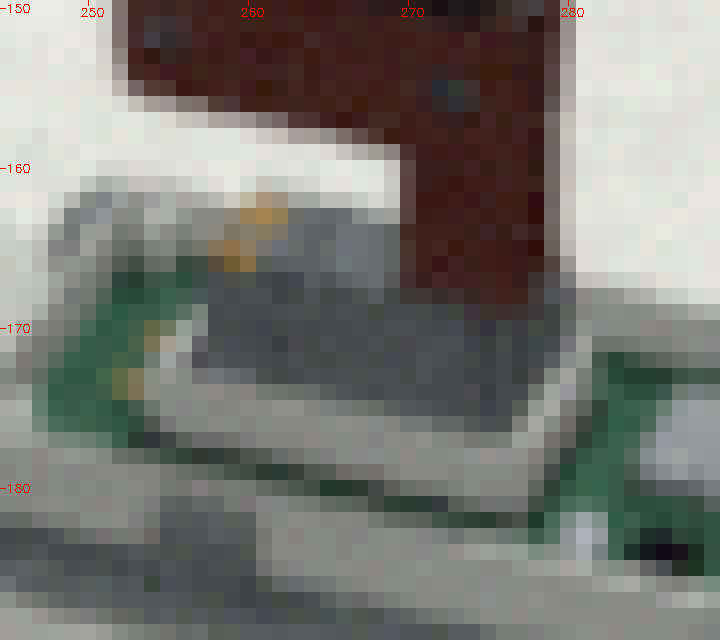

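Emit:
{"name": "send_rows", "arguments": {
  "commands": "0 0 0 0.0002 0; 0 0 0 0.0004 0; 0 0 0 0.0006 0; 0 0 0 0.0008 0; 0 0 0 0.0008 0; 0 0 0 0.0008 0; 0 0 0 0.0008 0; 0 0 0 0.0008 0"
}}

```text
time_s: 22.75
position: [0.5524, 0.1743, 0.0504]
ee_rot: [[0.974, 0.225, 0.0], [0.225, -0.974, -0.0], [0.0, 0.0, -1.0]]
ft_force: [0.0, -0.3, 9.5]
grip_width: 0.0009
```

```bash
python3 st.py
```

```text
t 22.75 pos [552.399  174.2832  50.3918] yaw 12.99399582974117 tilt [ 0.0005  0.0001 -1.    ] F [ 0.0041 -0.3384  9.5161] M [ 0.1138 -0.0851  0.0168] w 0.000876188873719279
```

Emit:
{"name": "send_rows", "arguments": {
  "commands": "0 0 0 -0.005 0; 0 0 0 -0.02 0; 0 -0.02 0 -0.05 0; 0 -0.05 0.03 -0.09 0; 0 -0.08 0.07 -0.12 0; 0 -0.1 0.11 -0.13 0; 0 -0.1 0.15 -0.13 0; 0 -0.1 0.19 -0.13 0"
}}

```text
time_s: 23.55
position: [0.4965, -0.0362, 0.1815]
ee_rot: [[0.975, 0.224, 0.001], [0.224, -0.975, -0.001], [0.001, 0.001, -1.0]]
ft_force: [0.3, 0.9, 0.8]
grip_width: 0.0003
```

```bash
python3 - <<'E'
from st import *
import pickle
st()
F={n:ctrl.grab_frame(n) for n in("scene","top")};pickle.dump(F,open("f21.pkl","wb"))
crop(F["scene"],240,150,295,190,14,"pics/s21.png")
crop(F["top"],195,165,240,215,12,"pics/t21.png")
E
```

```text
t 23.55 pos [496.5467 -36.1589 181.515 ] yaw 12.931916056333243 tilt [ 0.0009  0.001  -1.    ] F [0.3087 0.8646 0.7552] M [ 0.0588 -0.0459 -0.038 ] w 0.0003232801121387988
```

View pics/s21.png

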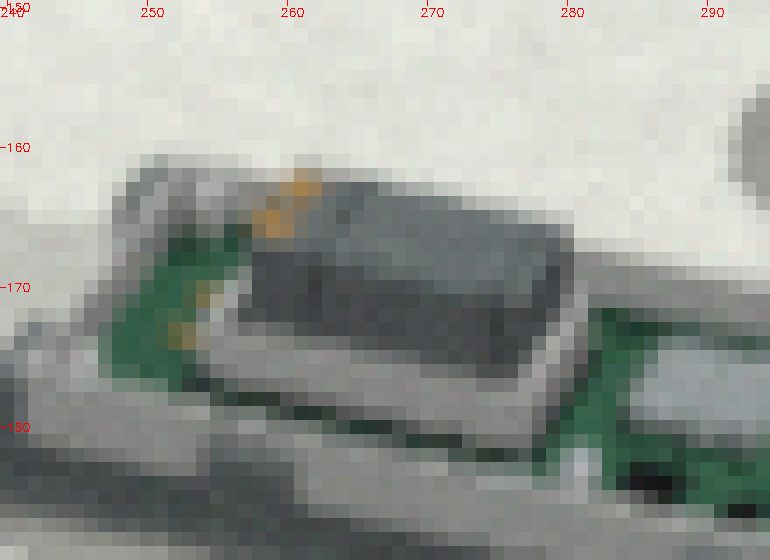

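View pics/t21.png

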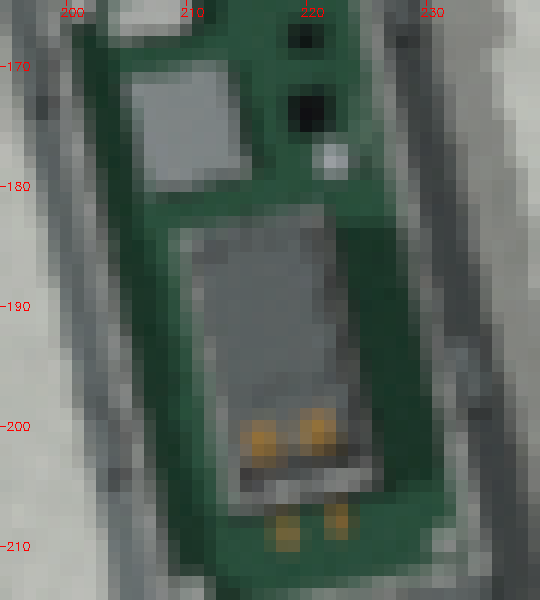

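```bash
python3 - <<'E'
from ov import *
import pickle
F=pickle.load(open("f21.pkl","rb"))
o=[557*.9744-46.5*.225,557*.225+46.5*.9744,16]
print(o)
b=frame(o,13,[v for v in BLK if v[2]==34])
for n in F: print(n,proj(F[n],b).round(1).tolist())
# heights check via measured corners on z=50 plane
def rep(n,P):
    P=P[:,:2]*1000;e=[P[(i+1)%4]-P[i] for i in range(4)]
    print(n,P.mean(0).round(1),[round(float(np.linalg.norm(v)),1) for v in e],[round(float(np.degrees(np.arctan2(v[1],v[0]))),1) for v in e])
rep("scn",plane(F["scene"],[(262.3,162.2),(280.2,165.8),(277.2,171.2),(257.2,166.9)],.05))
rep("top",plane(F["top"],[(213.8,203),(209.8,183.8),(221,181.8),(224,201)],.05))
b=frame(o,13,BLK+POC)
crop(F["scene"],240,150,295,190,14,"pics/s22.png",marks=proj(F["scene"],b)); crop(F["top"],195,165,240,215,12,"pics/t22.png",marks=proj(F["top"],b))
E
```

```text
[532.2783000000001, 170.6346, 16]
scene [[255.8, 166.5], [259.8, 161.0], [275.6, 171.0], [279.3, 165.3]]
top [[223.7, 202.1], [213.9, 204.1], [219.9, 182.8], [210.1, 184.7]]
scn [537.7 170.8] [54.1, 28.0, 59.9, 27.6] [14.6, -74.3, -166.2, 93.6]
top [535.4 170. ] [59.8, 34.4, 59.3, 31.2] [13.7, -78.4, -169.3, 102.5]
```

View pics/s22.png

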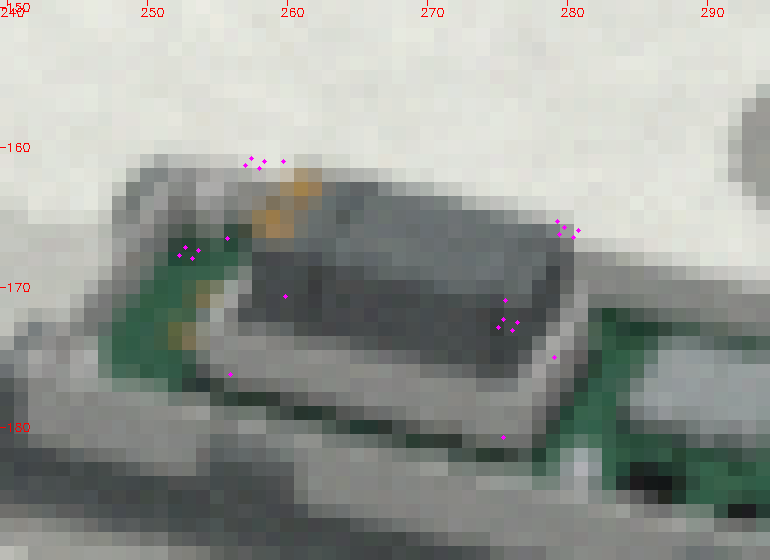

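View pics/t22.png

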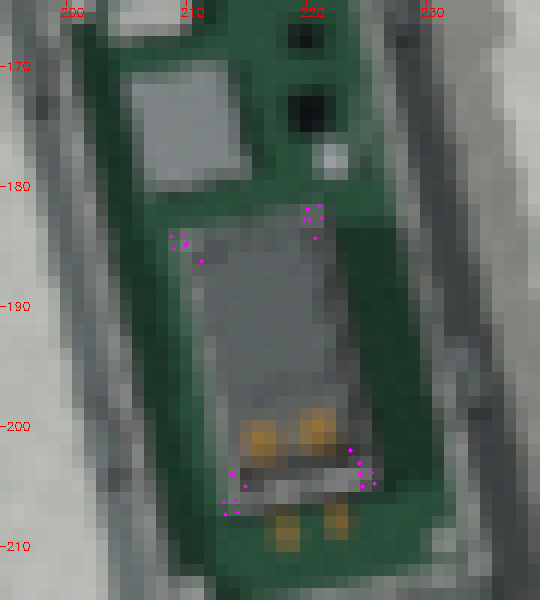

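```bash
python3 st.py 521 168 60 13
```

```text
t 23.65 pos [497.3474 -39.62   180.4588] yaw 12.519013299149968 tilt [-0.0004  0.0023 -1.    ] F [-0.8645  0.7571 -0.5831] M [ 0.0637  0.0162 -0.0023] w 0.0005718558180784566
shift [ 0.0681 -0.1978  0.12  ] twist -0.008394801588138073
```

Emit:
{"name": "send_rows", "arguments": {
  "commands": "0 0.015 -0.045 0 0; 0 0.03 -0.09 0 0; 0 0.045 -0.13 0 0; 0 0.06 -0.17 0.02 0; 0 0.068 -0.195 0.05 0; 0 0.068 -0.198 0.085 0; 0 0.068 -0.198 0.11 0; 0 0.068 -0.198 0.11 0"
}}

```text
time_s: 24.45
position: [0.5159, 0.1747, 0.0666]
ee_rot: [[0.974, 0.226, -0.007], [0.226, -0.974, -0.002], [-0.008, 0.001, -1.0]]
ft_force: [0.2, -0.8, 0.7]
grip_width: 0.0007
```

```bash
python3 st.py 521 168 53 13
```

```text
t 24.45 pos [515.9429 174.6664  66.612 ] yaw 13.084520050670987 tilt [-0.0076  0.0007 -1.    ] F [ 0.225  -0.7577  0.7052] M [-0.0209  0.0036  0.0874] w 0.0006989088565617041
shift [0.0035 0.0076 0.0136] twist 0.0014751531681611585
```

Emit:
{"name": "send_rows", "arguments": {
  "commands": "0 0.0015 0.003 0 0; 0 0.003 0.006 0.002 0; 0 0.003 0.006 0.004 0; 0 0.003 0.006 0.006 0; 0 0.003 0.006 0.008 0; 0 0.003 0.006 0.008 0; 0 0.003 0.006 0.008 0; 0 0.003 0.006 0.008 0"
}}

```text
time_s: 25.25
position: [0.5236, 0.1697, 0.0617]
ee_rot: [[0.974, 0.225, 0.0], [0.225, -0.974, 0.0], [0.0, 0.0, -1.0]]
ft_force: [0.1, 0.5, -0.7]
grip_width: 0.0004
```

```bash
python3 st.py 521 168 53 13
```

```text
t 25.25 pos [523.5605 169.7242  61.7305] yaw 12.998677032431996 tilt [ 0.  0. -1.] F [ 0.1221  0.4812 -0.6611] M [ 0.0016 -0.0435 -0.043 ] w 0.00038374591113462094
shift [-0.0029  0.0011  0.0087] twist -2.309013995879794e-05
```

Gently feel for the top near the brass end.

Emit:
{"name": "send_rows", "arguments": {
  "commands": "0 -0.0015 0.0005 0.002 0; 0 -0.003 0.001 0.004 0; 0 -0.003 0.001 0.006 0; 0 -0.003 0.001 0.008 0; 0 -0.003 0.001 0.009 0; 0 -0.003 0.001 0.01 0; 0 -0.003 0.001 0.0105 0; 0 -0.003 0.001 0.0105 0"
}}

```text
time_s: 26.05
position: [0.5209, 0.168, 0.0511]
ee_rot: [[0.974, 0.225, -0.0], [0.225, -0.974, -0.0], [-0.0, 0.0, -1.0]]
ft_force: [-0.2, 0.6, 0.0]
grip_width: 0.0001
```

```bash
python3 st.py
```

```text
t 26.05 pos [520.8781 167.9944  51.1279] yaw 12.993480159501571 tilt [-0.0001  0.     -1.    ] F [-0.1564  0.5814  0.0165] M [ 0.038  -0.0161  0.0497] w 8.920545137044707e-05
```

Emit:
{"name": "send_rows", "arguments": {
  "commands": "0 0 0 0.0002 0; 0 0 0 0.0004 0; 0 0 0 0.0006 0; 0 0 0 0.0008 0; 0 0 0 0.001 0; 0 0 0 0.0012 0; 0 0 0 0.0014 0; 0 0 0 0.0014 0"
}}

```text
time_s: 26.85
position: [0.5214, 0.1681, 0.0504]
ee_rot: [[0.974, 0.225, 0.001], [0.225, -0.974, 0.0], [0.001, 0.0, -1.0]]
ft_force: [-0.9, -0.7, 6.0]
grip_width: 0.0004
```

```bash
python3 st.py
```

```text
t 26.85 pos [521.3753 168.1119  50.396 ] yaw 12.989820427084839 tilt [ 0.0011  0.     -1.    ] F [-0.8732 -0.6863  5.9607] M [-0.0908  0.2162 -0.0204] w 0.00038354962680751004
```

Emit:
{"name": "send_rows", "arguments": {
  "commands": "0 0 0 -0.003 0; 0 0 0 -0.02 0; 0 0 0 -0.05 0; 0 -0.02 0.03 -0.09 0; 0 -0.05 0.07 -0.12 0; 0 -0.08 0.11 -0.13 0; 0 -0.08 0.15 -0.13 0; 0 -0.08 0.18 -0.13 0"
}}

```text
time_s: 27.65
position: [0.4829, -0.0292, 0.1811]
ee_rot: [[0.975, 0.222, 0.002], [0.222, -0.975, -0.001], [0.002, 0.002, -1.0]]
ft_force: [0.6, -0.5, 1.2]
grip_width: 0.0005
```

Emit:
{"name": "send_rows", "arguments": {
  "commands": "0 0 0 0 0; 0 0 0 0 0; 0 0 0 0 0; 0 0 0 0 0; 0 0 0 0 0; 0 0 0 0 0; 0 0 0 0 0; 0 0 0 0 0"
}}

```text
time_s: 28.45
position: [0.4834, -0.0252, 0.1797]
ee_rot: [[0.974, 0.225, -0.0], [0.225, -0.974, -0.0], [-0.0, -0.0, -1.0]]
ft_force: [-1.0, -1.9, 0.4]
grip_width: 0.0005
```

```bash
python3 - <<'E'
from st import *
st()
f=ctrl.grab_frame("scene")
cv2.imwrite("pics/end.png",f["pixels"][:,:,::-1]);crop(f,240,150,295,190,14,"pics/s23.png")
E
```

```text
t 28.45 pos [483.3632 -25.2043 179.7385] yaw 13.008869046422005 tilt [-0.0001 -0.     -1.    ] F [-0.979  -1.8743  0.4374] M [ 0.0128 -0.0232  0.0329] w 0.0005375850828730687
```

View pics/end.png

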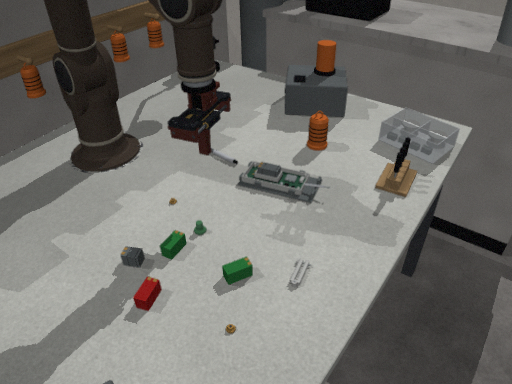

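View pics/s23.png

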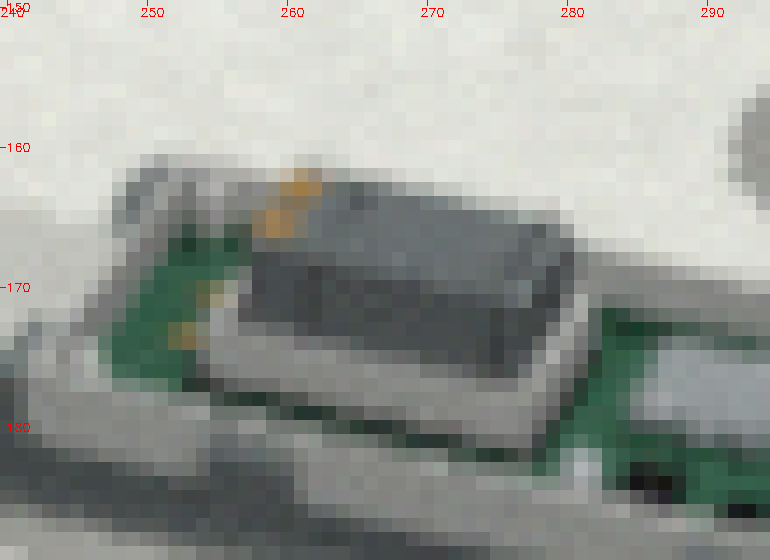

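The block lies flat in the pocket: its top runs from (260,163) to (280,166), and the brass end faces the spring. The other objects are where they started, and the arm is clear of everything.

```bash
python3 -c "
from cell import ctrl
print(ctrl.sign_off())"
```

```text
the job is handed in; nothing more can be done
None
```

The long battery block is in the holder, flat and released, and the job was handed in at about 28.5 s.

**What I did**
- I gripped the block by its sides and tilted it brass end down over the holder's plain end wall.
- I pushed it against the sprung contact. The radiosonde slid to its lip first, then the spring gave way at about 7.6 N measured along the push.
- I rocked the plain end down behind the wall and let go while the block was still slightly tilted.
- I finished with closed fingertips, pressing the plain end home. The last reading was 9.5 N.

**Last checks**
- **Flatness:** the fingertips met the top at 50.4 mm at both ends (6 N at the brass end, 9.5 N at the plain end). The calculated seated height is 50.0 mm, so both ends agree with each other but read 0.4 mm high. I put that down to the arm's height reading.
- **Pictures:** the final view shows the block level in the pocket, and by eye the other objects are where they were.

**What disagreed**
- My estimate of the block's seated position along the holder was 3–4 mm short of what the pictures showed. I put this down to the estimate, because the block sits against the plain wall in view.
- The block slipped a little in the pads while rocking down. The vertical reading peaked at about 13 N in that phase, before the block was seated.
- The forces are end-of-call readings, so short peaks in between were not seen.

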